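# Load the heating carrier of a foil press

### The job

Clear the dark wooden packing block out of the press bay into the small grey tray, setting it down flat, and stand every brass die upright in its own pocket of the wooden carrier (any die in any pocket) while the carrier is still at the loading end of the roller track. Then push the loaded carrier along the rollers until it is fully home against the yellow end stop of the bay, and only then throw the red clamp lever all the way over towards the press. Leave the foil roll, the brush and the cleaner bottle where they are.

Things in the scene. Friction and masses are not known exactly. Their poses are not given: they have to be found in the camera images.
- die0: brass die block: brass body 60 x 44 mm, 55 mm tall, with a black grip on top 44 mm (x) x 20 mm (y), 37 mm tall, centred (total height 92 mm); about 0.35 kg. Origin: centre of its underside, x along the 60 mm side, z up. 3 or 4 of the four dies are present
- die1: brass die block: brass body 60 x 44 mm, 55 mm tall, with a black grip on top 44 mm (x) x 20 mm (y), 37 mm tall, centred (total height 92 mm); about 0.35 kg. Origin: centre of its underside, x along the 60 mm side, z up. 3 or 4 of the four dies are present
- die2: brass die block: brass body 60 x 44 mm, 55 mm tall, with a black grip on top 44 mm (x) x 20 mm (y), 37 mm tall, centred (total height 92 mm); about 0.35 kg. Origin: centre of its underside, x along the 60 mm side, z up. 3 or 4 of the four dies are present
- die3: brass die block: brass body 60 x 44 mm, 55 mm tall, with a black grip on top 44 mm (x) x 20 mm (y), 37 mm tall, centred (total height 92 mm); about 0.35 kg. Origin: centre of its underside, x along the 60 mm side, z up. 3 or 4 of the four dies are present
- block: dark wooden packing block, 40 (x) x 70 (y) x 55 mm tall, 0.09 kg, left on the rollers in the bay. Origin: centre of its underside, z up
- tray: fixed grey tray on the table, outside 86 (x) x 110 (y) x 20 mm, walls and floor 5 mm. Origin: centre of its underside
- tray_in (a point): centre of the tray's inner floor, 5 mm above the table
- carrier: loose wooden carrier on the rollers, 150 (x) x 118 (y) x 36 mm, 0.6 kg, walls and floor 6 mm, 2 x 2 open pockets each 66 (x) x 50 (y) mm, 30 mm deep. Origin: centre of its underside. A steel bow handle (10 mm round bar along x, 90 mm long, 46 mm beyond the +y wall) points away from the bay
- slot0 (a point): centre of the floor of one carrier pocket (6 mm above the carrier's underside), axes as the carrier's: a seated die has its origin here and its x along this x, either way round
- slot1 (a point): centre of the floor of one carrier pocket (6 mm above the carrier's underside), axes as the carrier's: a seated die has its origin here and its x along this x, either way round
- slot2 (a point): centre of the floor of one carrier pocket (6 mm above the carrier's underside), axes as the carrier's: a seated die has its origin here and its x along this x, either way round
- slot3 (a point): centre of the floor of one carrier pocket (6 mm above the carrier's underside), axes as the carrier's: a seated die has its origin here and its x along this x, either way round
- handle (a point): middle of the carrier's bow handle bar, 105 mm from the carrier's centre along its +y and 30 mm above its underside
- track: fixed track 560 mm long along its own y; free-turning 22 mm rollers every 30 mm, tops 45 mm above the table, between rails 160 mm apart inside (tops at 60 mm). Bay with yellow marks at the -y end; beyond it the press, 350 mm tall. The carrier rolls under a few N and soon stops when let go. Origin: track centre at table height
- bay_home (a point): where the carrier's origin is when it touches the end stop: on the roller tops, the yellow stop (74 mm tall) 59 mm further to -y; axes as the track's (carrier comes from +y)
- clamp (a joint): red clamp lever on the near (-x) side of the bay, rad: near 0 = open, leaning towards the track's +y; 1.0 = thrown fully over, leaning towards the track's -y (the press). Needs a few N at the tip, stays where it is left
- clamp_tip (a point): tip of the clamp lever, 80 mm from its pivot (a hinge along the track's x). The tip swings in the track's y-z plane
- foil_roll: bystander: standing gold foil roll, 66 mm across, 100 mm tall. Origin: centre of its underside
- brush: bystander: brush lying beyond the track
- cleaner: bystander: bottle 56 mm across, 130 mm tall. Origin: centre of its underside

How it is judged (in metres and radians):
On the way, in this order (a step that is already met when the one before it is completed fails the run):
1. block cleared into the tray and every die standing in a pocket, the carrier still at the loading end (more than 80 mm from home), clamp open ((distance between die0 and slot0 below 0.01 m or distance between die0 and slot1 below 0.01 m or distance between die0 and slot2 below 0.01 m or distance between die0 and slot3 below 0.01 m) and angle between each of die0, die1, die2, die3's own z axis and vertical below 0.08 rad and (distance between die1 and slot0 below 0.01 m or distance between die1 and slot1 below 0.01 m or distance between die1 and slot2 below 0.01 m or distance between die1 and slot3 below 0.01 m) and (distance between die2 and slot0 below 0.01 m or distance between die2 and slot1 below 0.01 m or distance between die2 and slot2 below 0.01 m or distance between die2 and slot3 below 0.01 m) and (distance between die3 and slot0 below 0.01 m or distance between die3 and slot1 below 0.01 m or distance between die3 and slot2 below 0.01 m or distance between die3 and slot3 below 0.01 m) and horizontal distance between block and tray_in below 0.035 m and z of block in the frame of tray_in below 0.008 m and angle between block's own z axis and vertical below 0.1 rad and contact force between block and the fingers below 0.1 N and y of carrier in the frame of bay_home above 0.08 m and value of joint clamp below 0.4 rad), for 0.2 s.
2. carrier home against the stop, clamp still open (y of carrier in the frame of bay_home below 0.006 m and z of carrier in the frame of bay_home below 0.006 m and value of joint clamp below 0.4 rad), for 0.2 s.
3. clamp lever thrown over with the carrier home (y of carrier in the frame of bay_home below 0.006 m and z of carrier in the frame of bay_home below 0.006 m and value of joint clamp above 0.85 rad), for 0.2 s.
At the end, for the whole second after the job is handed in: every die present stands in a pocket (origin within 10 mm of the pocket floor's centre, tilt under 0.08 rad), the block stands flat in the tray (within 35 mm of its centre), the carrier is within 6 mm of home, the clamp is beyond 0.85 rad, all released and at rest (all of step 3 and (distance between die0 and slot0 below 0.01 m or distance between die0 and slot1 below 0.01 m or distance between die0 and slot2 below 0.01 m or distance between die0 and slot3 below 0.01 m) and angle between each of die0, die1, die2, die3's own z axis and vertical below 0.08 rad and (distance between die1 and slot0 below 0.01 m or distance between die1 and slot1 below 0.01 m or distance between die1 and slot2 below 0.01 m or distance between die1 and slot3 below 0.01 m) and (distance between die2 and slot0 below 0.01 m or distance between die2 and slot1 below 0.01 m or distance between die2 and slot2 below 0.01 m or distance between die2 and slot3 below 0.01 m) and (distance between die3 and slot0 below 0.01 m or distance between die3 and slot1 below 0.01 m or distance between die3 and slot2 below 0.01 m or distance between die3 and slot3 below 0.01 m) and horizontal distance between block and tray_in below 0.035 m and z of block in the frame of tray_in below 0.008 m and angle between block's own z axis and vertical below 0.1 rad and contact force between block and the fingers below 0.1 N and linear speed of each of die0, die1, die2, die3, carrier, block below 0.03 m/s); the robot touches nothing.
It fails at once if the foil roll is moved more than 30 mm (distance of foil_roll from where it was at the start of the episode above 0.03 m).
It fails at once if the brush is moved more than 30 mm (distance of brush from where it was at the start of the episode above 0.03 m).
It fails at once if the cleaner bottle is moved more than 30 mm (distance of cleaner from where it was at the start of the episode above 0.03 m).
Of die0, die1, die2, die3 only 3 to 4 are there at a start; the rules pass over those that are not, and their reading is None.
At some moment in a run one of die0, die1, die2, die3 may be knocked a few centimetres aside while the robot is not near it.
It also fails if it takes over 200 s, if anything falls off the work surface, if the arm or the gripper's body presses on something with over 40 N, if the wrist force passes 120 N, or if a joint passes its speed limit or range.

### The arm

A 7-joint arm with a two-finger parallel gripper is mounted at the origin on the work surface. World frame = base frame: x ahead of the robot, y to its left, z up, the work surface at z = 0. Lengths are in m, angles in degrees, forces in N, time in s.
With the tool pointing down it reaches from about 0.425 to 0.875 m from the base axis. Payload 4.7 kg.
Tool frame: the origin (TCP) lies at the centre of the arm's flange, where the gripper is bolted on; the fingertips stand 182 mm ahead of it and the grasp point (between the pads) lies 164 mm ahead of it (env.grip_depth is the distance from the TCP to the grasp point, in m); z points along the fingers, y is the line along which they close (so a half turn about z gives the same grasp; the last joint's range is limited). The gripper opens to 87 mm and grips with 3 to 60 N. Pads are 19 mm wide; open, the fingers measure 117 mm over their backs; the gripper's body (75 mm by 190 mm) begins 51 mm behind the grasp point.
Start: joints at [-68.004, 18.392, -4.016, 83.108, 1.295, 78.541, -3.26], TCP at [0.235, 0.606, 0.405] pointing down, gripper open.
Joint ranges: [-163.93, 163.93], [-17.29, 119.83], [-79.2, 71.16], [3.27, 140.29], [-89.18, 269.18], [5.43, 117.66], [-154.24, 154.24]. Speed limits (degrees/s): [147.25, 147.25, 180, 180, 180, 180, 180].

### API

Orientations are given as [roll, pitch, yaw] about the fixed x, y, z axes, in that order (R = Rz(yaw) Ry(pitch) Rx(roll)).
In Python, from cell import env gives the robot as it stands. The module is installed in compiled form; this text tells all that it offers.
- The arm moves only by the tool send_rows, never from a script. Its arguments are lists of equal length, an entry for each row: "xyz": the shift along the tool's x, y, z in m, a list of three; "rotation": the turn, a rotation vector about the tool's x, y, z in rad, a list of three; "jaw": the opening, from 0 (shut) to 1 (fully open). A call has 1 to 20 rows; each row shifts and turns the commanded pose from where the row before left it, along the tool's axes as they then stand; what a row does not reach is not made up. A row lasts 1/10 s, in which the tool goes at most 50 mm and 8.59 degrees, less where a joint would pass 70% of its speed; a pose out of reach is approached as far as the arm can. A call is refused whole if a number of a shift passes 0.05 or a number of a turn 0.15, either way. A call with a gripper value outside its range is refused whole. The fingers move at their own pace and stop on an object; "newtons" is the grip in N (left out, the last holds). Time passes only in rows, so rows that do not move let the fingers close. It gives the time, the measured TCP pose, the force, the opening and the grip force at its end, in the units of the state.
- env.get_obs(): the state, without advancing time (a new reading comes with each control period).
- env.read_camera(name): name is "scene" or "side" or "wrist"; returns a dict with "image" (480x640x3 uint8, blue, green, red), "fx", "fy", "cx", "cy" (pixels), "R" (3x3) and "t" (3): a world point X has camera coordinates R X + t. Camera axes: x right, y down, z forward; pixel columns grow to the right and rows downward; lengths in m; the calibration is good to about 2 mm. The wrist camera is an equidistant fisheye: a pixel r from the principal point sees the ray r / f radians off the axis. A picture is of the moment at which its call begins. There is no depth.
- env.sign_off(): hands the job in; it is judged then, once.
The state is a dict: "time_s": time; "qpos": joint angles; "joint_velocities": joint speeds; "effort": joint torques, N m; "tool_pos": TCP position; "tool_rot": TCP orientation; "force": force on the tool from outside, world axes, zero at the start; "wrist_torque": the same for the moment, N m; "grip_width": finger opening in m; "grasp_force": force on a finger pad.
Only numpy, scipy, OpenCV 4.12 (cv2) and the standard library are available. Lean on these libraries where they do the work, as an engineer would, in place of code of your own. Each camera call takes 0.05 s, during which the arm holds its last target. There are 200 camera calls.

## Working session

There is one attempt and no reset: what is moved stays moved. The work goes in short steps, Python scripts to look and compute and a tool call to move; the robot and the scene stay as the last step left them, time stands still between calls to the robot, and variables do not carry over. Pictures are saved under pics/ and viewed, at most 14 in all, crops included, and the job is handed in when it is done.

Besides the shell and the picture viewer there is one more tool, called after "Emit:" by a JSON object that holds its "op" and its "data", one argument or row to a line. send_rows: Moves the arm, as the interface text tells. Its arguments: {"type":"object","properties":{"xyz":{"type":"array"},"rotation":{"type":"array"},"jaw":{"type":"array"},"newtons":{"type":"number"}},"required":["xyz","rotation","jaw"]}

```bash
ls; mkdir -p pics; python3 - <<'E'
from cell import env
import cv2
o=env.get_obs(); print({k:o[k] for k in('time_s','tool_pos','tool_rot','grip_width','force')}, env.grip_depth)
for n in('scene','side','wrist'):
    c=env.read_camera(n); cv2.imwrite(f'pics/{n}0.png',c['image'])
    print(n,c['fx'],c['fy'],c['cx'],c['cy'],c['R'],c['t'])
E
```

```text
pics
{'time_s': 0.0, 'tool_pos': array([0.23486246, 0.60586061, 0.40366602]), 'tool_rot': array([-1.79891020e+02,  3.72455142e-03,  1.58814918e+02]), 'grip_width': 0.08702229720639858, 'force': array([-0.05482219, -0.11141538,  0.37838619])} 0.1635
scene 605.9444032809613 605.9444032809613 323.2510667889857 234.46843657681666 [[ 0.5450472   0.83825245  0.01601159]
 [ 0.69996729 -0.44445365 -0.55902304]
 [-0.46148602  0.31590153 -0.82899751]] [-0.36610209 -0.3738218   1.58522585]
side 544.8345355721053 544.8345355721053 313.85105919546305 230.5484363287389 [[ 0.97179102 -0.23573261 -0.0072355 ]
 [-0.18624063 -0.74821883 -0.63677548]
 [ 0.144695    0.62016024 -0.77101533]] [-0.58167092  0.17354187  1.06606891]
wrist 371.64829954431775 371.64829954431775 327.837082318687 240.87271414298664 [[ 0.36082791  0.93263139 -0.00137977]
 [ 0.89175125 -0.34457773  0.2933358 ]
 [ 0.27309874 -0.10707416 -0.95600848]] [-0.64992866 -0.03614987  0.39148378]
```

View pics/scene0.png

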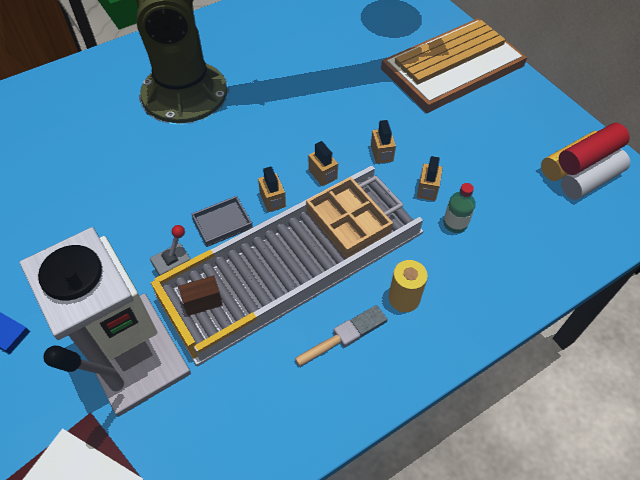

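View pics/side0.png

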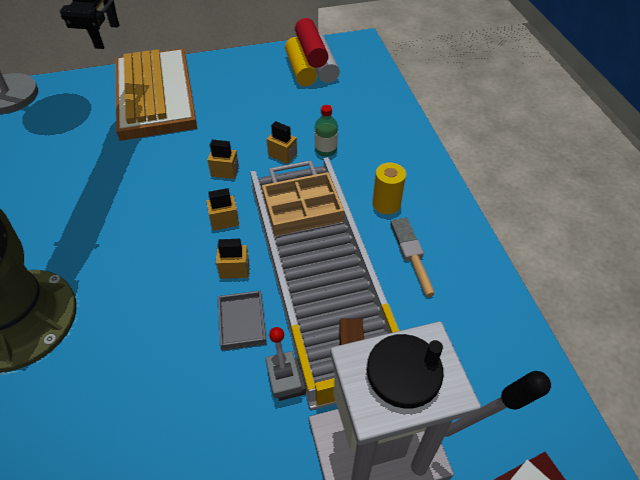

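```bash
cat > h.py <<'E'
import numpy as np, cv2
from cell import env
from scipy.spatial.transform import Rotation as Ro
def ray(c,u,v):
    "pixel -> world origin, direction"
    if c['name']=='wrist':
        d=np.array([u-c['cx'],v-c['cy']]);r=np.hypot(*d);a=r/c['fx']
        q=np.r_[d/max(r,1e-9)*np.sin(a),np.cos(a)]
    else: q=np.array([(u-c['cx'])/c['fx'],(v-c['cy'])/c['fy'],1])
    R=np.array(c['R']);return -R.T@c['t'],R.T@q
def at(c,u,v,z):
    o,d=ray(c,u,v);return o+d*(z-o[2])/d[2]
def proj(c,P):
    q=np.atleast_2d(P)@np.array(c['R']).T+c['t']
    if c['name']=='wrist':
        r=np.hypot(q[:,0],q[:,1]);a=np.arctan2(r,q[:,2]);k=(a/np.maximum(r,1e-9))[:,None]*c['fx']
        return q[:,:2]*k+[c['cx'],c['cy']]
    return q[:,:2]/q[:,2:]*[c['fx'],c['fy']]+[c['cx'],c['cy']]
def cam(n):
    c=dict(env.read_camera(n));c['name']=n;return c
def crop(img,x0,y0,x1,y1,k,fn):
    cv2.imwrite(fn,cv2.resize(img[y0:y1,x0:x1],None,fx=k,fy=k,interpolation=cv2.INTER_CUBIC))
E
python3 - <<'E'
import cv2
from h import crop
crop(cv2.imread('pics/scene0.png'),150,110,470,350,2.5,'pics/sc1.png')
E
```

```text
(no output)
```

View pics/sc1.png

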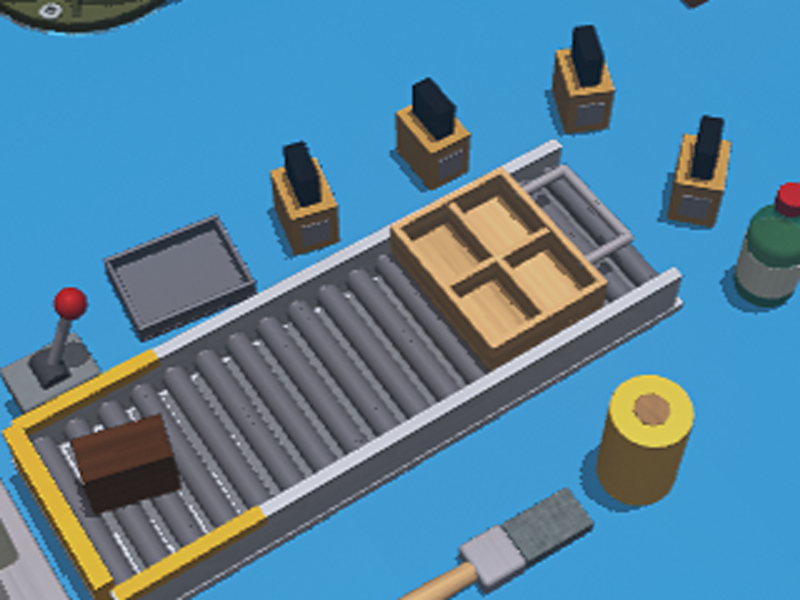

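```bash
cat > fit.py <<'E'
from h import *
from scipy.optimize import minimize
def box(x0,x1,y0,y1,z0,z1): return np.array([[x,y,z] for x in(x0,x1) for y in(y0,y1) for z in(z0,z1)])
DIE=[box(-.03,.03,-.022,.022,0,.055),box(-.022,.022,-.01,.01,.055,.092)]
def mask(im):
    h=cv2.cvtColor(im,cv2.COLOR_BGR2HSV);H,S,V=h[...,0],h[...,1],h[...,2]
    return (((H>8)&(H<30)&(S>90))|(V<75)).astype(np.float32)
def sil(c,p,parts,win,k=4):
    x0,y0,x1,y1=win;m=np.zeros(((y1-y0)*k,(x1-x0)*k),np.uint8)
    cs,sn=np.cos(p[2]),np.sin(p[2]);R=np.array([[cs,-sn,0],[sn,cs,0],[0,0,1]])
    for b in parts:
        q=(proj(c,b@R.T+[p[0],p[1],p[3] if len(p)>3 else 0])+.5-[x0,y0])*k-.5
        cv2.fillConvexPoly(m,np.round(cv2.convexHull(q.astype(np.float32))*16).astype(int),1,shift=4)
    return cv2.resize(m.astype(np.float32),(x1-x0,y1-y0),interpolation=cv2.INTER_AREA)
def fit(cams,p0,parts=DIE,pad=5,maskf=mask):
    ws=[]
    for c in cams:
        q=np.vstack([proj(c,b+[p0[0],p0[1],0]) for b in parts])
        x0,y0=np.maximum(q.min(0)-pad,0).astype(int);x1,y1=np.minimum(q.max(0)+pad,[640,480]).astype(int)
        ws.append((c,(x0,y0,x1,y1),maskf(c['image'])[y0:y1,x0:x1]))
    f=lambda p:sum(np.mean((sil(c,p,parts,w)-m)**2) for c,w,m in ws)
    best=None
    for a in np.deg2rad(np.arange(0,180,15)):
        r=minimize(f,[p0[0],p0[1],a],method='Nelder-Mead',options=dict(initial_simplex=[[p0[0],p0[1],a],[p0[0]+.008,p0[1],a],[p0[0],p0[1]+.008,a],[p0[0],p0[1],a+.2]],xatol=1e-4,fatol=1e-6))
        if best is None or r.fun<best.fun: best=r
    return best.x,best.fun
E
cat > go.py <<'E'
from fit import *
s,d=cam('scene'),cam('side')
f=lambda u,v,z:at(s,u/2.5+150,v/2.5+110,z)
def show(n,pts,z):
    P=np.array([f(*p,z) for p in pts]);print(n,P[:,:2].round(4).tolist(),'mean',P.mean(0).round(4),'edges',np.linalg.norm(np.roll(P,-1,0)-P,axis=1).round(4), 'dirs',[round(float(np.degrees(np.arctan2(*(b-a)[1::-1]))),1) for a,b in zip(P,np.roll(P,-1,0))])
show('carrier',[(391,232),(503,170),(606,286),(489,349)],.081)
show('tray',[(106,262),(217,218),(255,287),(143,333)],.02)
show('block',[(72,437),(163,415),(175,460),(85,482)],.1)
show('rails',[(8,430),(560,145),(680,272),(115,598)],.06)
print('ball z.10',f(71,303,.1),'z.12',f(71,303,.12),'side-proj',proj(d,[f(71,303,z) for z in(.08,.1,.12,.14)]).round(1).tolist())
for n,u,v in(('A',272,196),('B',324,167),('C',383,148),('D',429,184)):
    p0=at(s,u,v,.03)[:2]
    for cs in([s,d],[s],[d]):
        p,e=fit(cs,p0);print(n,p[:2].round(4),np.degrees(p[2]).round(1),round(e,4))
E
python3 go.py
```

```text
carrier [[0.5322, 0.0465], [0.5271, 0.1655], [0.6753, 0.1676], [0.6744, 0.0505]] mean [0.6022 0.1075 0.081 ] edges [0.1191 0.1481 0.1171 0.1423] dirs [92.4, 0.8, -90.4, -178.4]
tray [[0.3863, -0.16], [0.3955, -0.0538], [0.4803, -0.0621], [0.471, -0.1666]] mean [ 0.4333 -0.1106  0.02  ] edges [0.1065 0.0852 0.1049 0.0849] dirs [85.0, -5.6, -95.1, 175.5]
block [[0.5796, -0.269], [0.5994, -0.2021], [0.6391, -0.2125], [0.6196, -0.2775]] mean [ 0.6094 -0.2403  0.1   ] edges [0.0698 0.041  0.0678 0.0409] dirs [73.5, -14.7, -106.7, 168.1]
rails [[0.5224, -0.3052], [0.5171, 0.2364], [0.6869, 0.2406], [0.696, -0.2976]] mean [ 0.6056 -0.0315  0.06  ] edges [0.5416 0.1699 0.5383 0.1737] dirs [90.6, 1.4, -89.0, -177.5]
ball z.10 [ 0.46714467 -0.21636937  0.1       ] z.12 [ 0.48149869 -0.21921134  0.12      ] side-proj [[260.4, 345.6], [268.1, 339.7], [276.0, 333.5], [284.2, 327.2]]
A [0.4312 0.0161] -12.1 0.0616
A [0.4308 0.0167] -14.7 0.0308
A [0.4314 0.0161] 172.7 0.0194
B [0.4293 0.155 ] -1.6 0.1104
B [0.4282 0.1556] -6.0 0.0839
B [0.4294 0.1543] 179.4 0.0195
C [0.4504 0.3122] 155.3 0.0937
C [0.4486 0.3136] 153.0 0.06
C [0.4508 0.3109] -16.2 0.0234
D [0.5981 0.337 ] 132.1 0.0934
D [0.5971 0.3378] -47.8 0.0579
D [0.5993 0.3362] 131.0 0.0316
```

```bash
cat > plan.py <<'E'
import sys
from h import *
def plan(x,y,z,yaw):
    o=env.get_obs();p=o['tool_pos'];r,pt,a=o['tool_rot'];th=(a-yaw+180)%360-180
    if len(sys.argv)>5: th=float(sys.argv[5])
    d=np.array([x,y,z])-p;R=Ro.from_euler('xyz',[180,0,a-th],degrees=True).as_matrix()
    print('t',o['time_s'],'pose',p.round(4),o['tool_rot'].round(2),'turn z rad',np.radians(th).round(4),'then shift',(R.T@d).round(4),'norm',np.linalg.norm(d).round(3))
if __name__=='__main__': plan(*map(float,sys.argv[1:5]))
E
python3 plan.py .52 .17 .45 90; python3 plan.py .609 -.24 .40 74.5
```

```text
t 0.25 pose [0.2349 0.606  0.4042] [-179.95    0.    158.81] turn z rad 1.201 then shift [-0.436   0.2851 -0.0458] norm 0.523
t 0.25 pose [0.2349 0.606  0.4042] [-179.95    0.    158.81] turn z rad 1.4716 then shift [-0.7152  0.5866  0.0042] norm 0.925
```

View pics/wrist0.png

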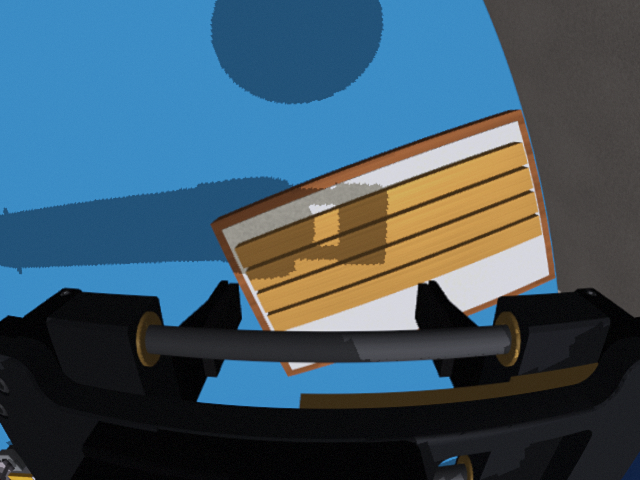

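Emit:
{"op": "send_rows", "data": {
  "xyz": [
    [0,0,0],
    [0,0,0],
    [0,0,0],
    [0,0,0],
    [0,0,0],
    [0,0,0],
    [0,0,0],
    [0,0,0],
    [-0.04,0.0235,-0.008],
    [-0.04,0.0235,-0.008],
    [-0.04,0.0235,-0.008],
    [-0.04,0.0235,-0.008],
    [-0.04,0.0235,-0.008],
    [-0.04,0.0235,-0.008],
    [-0.04,0.0235,-0.008],
    [-0.04,0.0235,-0.008],
    [-0.04,0.0235,-0.008],
    [-0.04,0.0235,-0.008],
    [-0.04,0.0235,-0.008],
    [-0.04,0.0235,-0.008]
  ],
  "rotation": [
    [0,0,0.15],
    [0,0,0.15],
    [0,0,0.15],
    [0,0,0.15],
    [0,0,0.15],
    [0,0,0.15],
    [0,0,0.15],
    [0,0,0.15],
    [0,0,0],
    [0,0,0],
    [0,0,0],
    [0,0,0],
    [0,0,0],
    [0,0,0],
    [0,0,0],
    [0,0,0],
    [0,0,0],
    [0,0,0],
    [0,0,0],
    [0,0,0]
  ],
  "jaw": [1,1,1,1,1,1,1,1,1,1,1,1,1,1,1,1,1,1,1,1]
}}

```text
time_s: 2.25
tool_pos: [0.5179, 0.1244, 0.5014]
tool_rot: [180.0, -0.0, 90.1]
force: [0.8, 0.4, -0.7]
grip_width: 0.087
grasp_force: 0.0
```

```bash
cat > look.py <<'E'
from fit import *
import sys
w=cam('wrist');cv2.imwrite(sys.argv[1],w['image']);o=env.get_obs();print(o['time_s'],o['tool_pos'].round(4),o['tool_rot'].round(2))
for n,x,y in(('A',.431,.016),('B',.429,.155),('C',.4504,.312),('D',.598,.337)):
    print(n,proj(w,[x,y,.05]).round())
    try: p,e=fit([w],(x,y),pad=9);print(n,p[:2].round(4),np.degrees(p[2]).round(1),round(e,4))
    except Exception as ex: print(ex)
E
python3 look.py pics/w1.png
```

```text
2.3 [0.5212 0.1158 0.5029] [179.66   0.22  89.39]
A [[259. 284.]]
A [0.4301 0.0136] 165.5 0.1087
B [[252. 175.]]
B [0.4294 0.1532] 185.8 0.0713
C [[269.  43.]]
C [0.4514 0.3097] 155.9 0.0544
D [[397.  24.]]
D [0.5982 0.3346] 136.2 0.0367
```

View pics/w1.png

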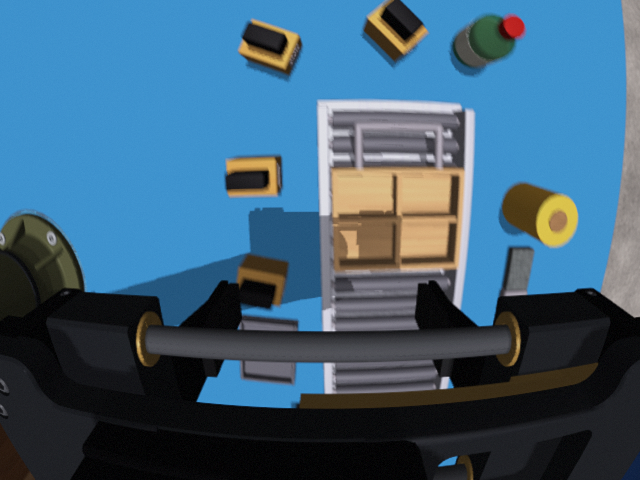

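```bash
python3 plan.py .609 -.24 .36 74.5; sed -i 's/(.A.,.431/("A",.431/' look.py; python3 look.py pics/w2.png
```

```text
t 2.3 pose [0.5212 0.1158 0.5029] [179.66   0.22  89.39] turn z rad 0.2598 then shift [-0.3194  0.1797  0.1429] norm 0.393
2.35 [0.52   0.1186 0.5024] [1.7977e+02 1.3000e-01 8.9350e+01]
A [[255. 277.]]
A [0.4295 0.0161] 167.6 0.0909
B [[247. 167.]]
B [0.4274 0.1554] 181.6 0.0375
C [[262.  35.]]
C [0.4493 0.3126] 156.4 0.0302
D [[389.  14.]]
D [0.597 0.338] 135.4 0.0245
```

Emit:
{"op": "send_rows", "data": {
  "xyz": [
    [0,0,0],
    [0,0,0],
    [-0.032,0.018,0.014],
    [-0.032,0.018,0.014],
    [-0.032,0.018,0.014],
    [-0.032,0.018,0.014],
    [-0.032,0.018,0.014],
    [-0.032,0.018,0.014],
    [-0.032,0.018,0.014],
    [-0.032,0.018,0.014],
    [-0.032,0.018,0.014],
    [-0.032,0.018,0.014],
    [0,0,0],
    [0,0,0],
    [0,0,0],
    [0,0,0]
  ],
  "rotation": [
    [0,0,0.13],
    [0,0,0.13],
    [0,0,0],
    [0,0,0],
    [0,0,0],
    [0,0,0],
    [0,0,0],
    [0,0,0],
    [0,0,0],
    [0,0,0],
    [0,0,0],
    [0,0,0],
    [0,0,0],
    [0,0,0],
    [0,0,0],
    [0,0,0]
  ],
  "jaw": [1,1,1,1,1,1,1,1,1,1,1,1,1,1,1,1]
}}

```text
time_s: 3.95
tool_pos: [0.61, -0.2272, 0.3614]
tool_rot: [179.9, -0.1, 75.3]
force: [0.4, 0.5, 0.2]
grip_width: 0.0866
grasp_force: 0.0
```

```bash
python3 - <<'E'
from h import *
w=cam('wrist');cv2.imwrite('pics/w3.png',w['image']);o=env.get_obs();print(o['tool_pos'].round(4),o['tool_rot'].round(2))
import pickle;pickle.dump(w,open('w3.pkl','wb'))
E
```

```text
[ 0.6099 -0.2273  0.3614] [ 1.7994e+02 -7.0000e-02  7.5310e+01]
```

View pics/w3.png

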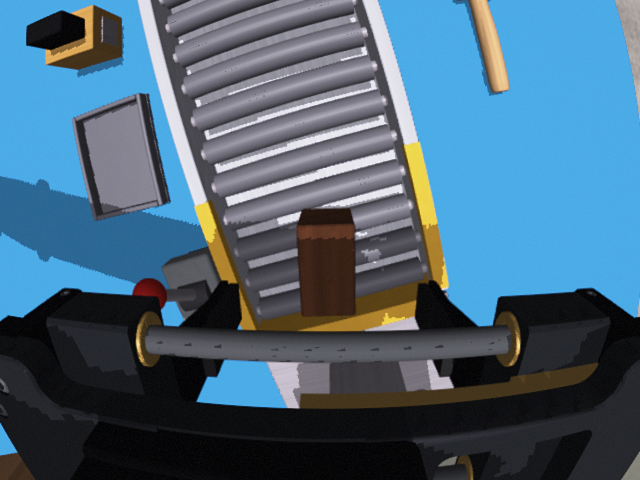

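```bash
python3 - <<'E'
import pickle
from h import *
w=pickle.load(open('w3.pkl','rb'))
def show(n,pts,z):
    P=np.array([at(w,*p,z) for p in pts]);print(n,P[:,:2].round(4).tolist(),'mean',P.mean(0).round(4),'edges',np.linalg.norm(np.roll(P,-1,0)-P,axis=1).round(4), 'dirs',[round(float(np.degrees(np.arctan2(*(b-a)[1::-1]))),1) for a,b in zip(P,np.roll(P,-1,0))])
show('block',[(297,224),(355,225),(355,315),(299,315)],.1)
show('tray',[(73,118),(147,94),(170,204),(94,219)],.02)
show('stop top z.074?/near rail end',[(205,205),(139,0)],.06)
show('stop top inner edge',[(247,327),(420,287)],.074)
for z in(.1,.11,.12,.13): print('ball',z,at(w,150,293,z).round(4))
print(proj(w,[.609,-.24,.1]))
E
python3 plan.py .609 -.24 .24 74.5;
```

```text
block [[0.5953, -0.203], [0.6329, -0.2136], [0.6173, -0.28], [0.5775, -0.2695]] mean [ 0.6057 -0.2415  0.1   ] edges [0.039  0.0682 0.0412 0.0688] dirs [-15.7, -103.2, 165.3, 75.0]
tray [[0.3913, -0.0537], [0.4815, -0.0651], [0.4726, -0.171], [0.3803, -0.1599]] mean [ 0.4314 -0.1124  0.02  ] edges [0.0909 0.1063 0.093  0.1068] dirs [-7.2, -94.8, 173.1, 84.1]
stop top z.074?/near rail end [[0.5219, -0.1776], [0.5112, 0.0087]] mean [ 0.5166 -0.0845  0.06  ] edges [0.1866 0.1866] dirs [93.3, -86.7]
stop top inner edge [[0.5256, -0.2834], [0.6723, -0.2837]] mean [ 0.599  -0.2836  0.074 ] edges [0.1467 0.1467] dirs [-0.1, 179.9]
ball 0.1 [ 0.4678 -0.2257  0.1   ]
ball 0.11 [ 0.4746 -0.2225  0.11  ]
ball 0.12 [ 0.4813 -0.2194  0.12  ]
ball 0.13 [ 0.488  -0.2162  0.13  ]
[[330.47281031 268.90280038]]
t 4.0 pose [ 0.6099 -0.2273  0.3614] [ 1.7994e+02 -7.0000e-02  7.5310e+01] turn z rad 0.0142 then shift [-0.0125  0.0025  0.1214] norm 0.122
```

Emit:
{"op": "send_rows", "data": {
  "xyz": [
    [-0.007,0,0],
    [-0.007,0,0],
    [0,0,0.02],
    [0,0,0.02],
    [0,0,0.02],
    [0,0,0.02],
    [0,0,0.02],
    [0,0,0.02],
    [0,0,0],
    [0,0,0],
    [0,0,0],
    [0,0,0],
    [0,0,0],
    [0,0,0],
    [0,0,0],
    [0,0,0]
  ],
  "rotation": [
    [0,0,0],
    [0,0,0],
    [0,0,0],
    [0,0,0],
    [0,0,0],
    [0,0,0],
    [0,0,0],
    [0,0,0],
    [0,0,0],
    [0,0,0],
    [0,0,0],
    [0,0,0],
    [0,0,0],
    [0,0,0],
    [0,0,0],
    [0,0,0]
  ],
  "jaw": [1,1,1,1,1,1,1,1,1,1,0.3,0.3,0.3,0.3,0.3,0.3],
  "newtons": 20
}}

```text
time_s: 5.6
tool_pos: [0.6059, -0.2426, 0.2409]
tool_rot: [180.0, -0.0, 75.2]
force: [-0.2, -0.2, -0.4]
grip_width: 0.047
grasp_force: 0.0
```

Emit:
{"op": "send_rows", "data": {
  "xyz": [
    [0,0,0],
    [0,0,0],
    [0,0,0],
    [0,0,0],
    [0,0,0],
    [0,0,-0.02],
    [0,0,-0.02],
    [0,0,-0.02],
    [0,0,-0.02],
    [0,0,-0.02],
    [0,0,-0.02],
    [0,0,0],
    [0,0,0],
    [0,0,0]
  ],
  "rotation": [
    [0,0,0],
    [0,0,0],
    [0,0,0],
    [0,0,0],
    [0,0,0],
    [0,0,0],
    [0,0,0],
    [0,0,0],
    [0,0,0],
    [0,0,0],
    [0,0,0],
    [0,0,0],
    [0,0,0],
    [0,0,0]
  ],
  "jaw": [0.3,0.3,0.3,0.3,0.3,0.3,0.3,0.3,0.3,0.3,0.3,0.3,0.3,0.3],
  "newtons": 20
}}

```text
time_s: 7.0
tool_pos: [0.6056, -0.2423, 0.3591]
tool_rot: [-179.9, -0.0, 75.2]
force: [-0.2, -0.1, -1.5]
grip_width: 0.0403
grasp_force: 19.8
```

```bash
python3 plan.py .432 -.1115 .36 84
```

```text
t 7.0 pose [ 0.6056 -0.2423  0.3591] [-1.7987e+02 -1.0000e-02  7.5160e+01] turn z rad -0.1542 then shift [ 0.1119 -0.1863 -0.0009] norm 0.217
```

Emit:
{"op": "send_rows", "data": {
  "xyz": [
    [0,0,0],
    [0,0,0],
    [0.016,-0.0266,0],
    [0.016,-0.0266,0],
    [0.016,-0.0266,0],
    [0.016,-0.0266,0],
    [0.016,-0.0266,0],
    [0.016,-0.0266,0],
    [0.016,-0.0266,0],
    [0,0,0],
    [0,0,0.02],
    [0,0,0.02],
    [0,0,0.02],
    [0,0,0.02],
    [0,0,0.02],
    [0,0,0.02],
    [0,0,0],
    [0,0,0],
    [0,0,0]
  ],
  "rotation": [
    [0,0,-0.077],
    [0,0,-0.077],
    [0,0,0],
    [0,0,0],
    [0,0,0],
    [0,0,0],
    [0,0,0],
    [0,0,0],
    [0,0,0],
    [0,0,0],
    [0,0,0],
    [0,0,0],
    [0,0,0],
    [0,0,0],
    [0,0,0],
    [0,0,0],
    [0,0,0],
    [0,0,0],
    [0,0,0]
  ],
  "jaw": [0.3,0.3,0.3,0.3,0.3,0.3,0.3,0.3,0.3,0.3,0.3,0.3,0.3,0.3,0.3,0.3,0.3,0.3,0.3]
}}

```text
time_s: 8.9
tool_pos: [0.4331, -0.112, 0.2415]
tool_rot: [179.9, 0.0, 84.0]
force: [0.1, 0.1, 0.5]
grip_width: 0.0401
grasp_force: 19.8
```

```bash
python3 plan.py .432 -.1115 .2035 84; python3 - <<'E'
from h import *
w=cam('wrist');crop(w['image'],200,180,460,330,3,'pics/w4.png')
E
```

```text
t 8.9 pose [ 0.4331 -0.112   0.2415] [1.7992e+02 1.0000e-02 8.3980e+01] turn z rad -0.0004 then shift [ 0.0004 -0.0011  0.038 ] norm 0.038
```

View pics/w4.png

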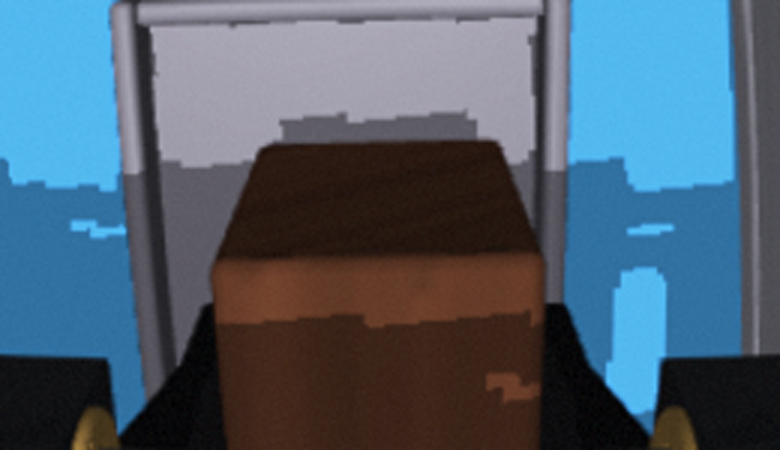

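```bash
python3 - <<'E'
from h import *
w=cam('wrist')
f=lambda u,v,z:at(w,u/3+200,v/3+180,z).round(4)
print('tray inner floor-level',f(152,143,.012),f(535,143,.012),'outer top',f(118,143,.02),f(567,143,.02), 'backrim',f(130,15,.02),f(545,5,.02))
print('block bottom',f(262,143,.0455),f(500,143,.0455),'block top',f(215,258,.1),f(543,258,.1))
E
```

```text
tray inner floor-level [ 0.3909 -0.0821  0.012 ] [ 0.4659 -0.09    0.012 ] outer top [ 0.3862 -0.0794  0.02  ] [ 0.4711 -0.0884  0.02  ] backrim [ 0.3925 -0.0553  0.02  ] [ 0.4688 -0.0618  0.02  ]
block bottom [ 0.4174 -0.0759  0.0455] [ 0.4563 -0.08    0.0455] block top [ 0.4174 -0.0754  0.1   ] [ 0.4559 -0.0794  0.1   ]
```

Emit:
{"op": "send_rows", "data": {
  "xyz": [
    [0,-0.006,0],
    [0,0,0.01],
    [0,0,0.01],
    [0,0,0.01],
    [0,0,0.008],
    [0,0,0],
    [0,0,0],
    [0,0,0],
    [0,0,0],
    [0,0,0],
    [0,0,0],
    [0,0,0],
    [0,0,0],
    [0,0,-0.01],
    [0,0,-0.02],
    [0,0,-0.04],
    [0,0,-0.04],
    [0,0,-0.04],
    [0,0,0],
    [0,0,0]
  ],
  "rotation": [
    [0,0,0],
    [0,0,0],
    [0,0,0],
    [0,0,0],
    [0,0,0],
    [0,0,0],
    [0,0,0],
    [0,0,0],
    [0,0,0],
    [0,0,0],
    [0,0,0],
    [0,0,0],
    [0,0,0],
    [0,0,0],
    [0,0,0],
    [0,0,0],
    [0,0,0],
    [0,0,0],
    [0,0,0],
    [0,0,0]
  ],
  "jaw": [0.3,0.3,0.3,0.3,0.3,0.3,0.3,0.3,0.7,0.7,0.7,0.7,0.7,0.7,0.7,0.7,0.7,1,1,1]
}}

```text
time_s: 11.0
tool_pos: [0.4266, -0.1113, 0.3539]
tool_rot: [179.8, -0.1, 84.0]
force: [-0.4, 0.4, -0.7]
grip_width: 0.0773
grasp_force: 0.0
```

```bash
python3 plan.py .438 .016 .36 -13; python3 - <<'E'
from h import *
s=cam('scene');crop(s['image'],150,110,470,350,2.5,'pics/s2.png')
E
```

```text
t 11.0 pose [ 0.4266 -0.1113  0.3539] [ 1.7984e+02 -7.0000e-02  8.3970e+01] turn z rad 1.6925 then shift [-0.0175 -0.1266 -0.0061] norm 0.128
```

View pics/s2.png

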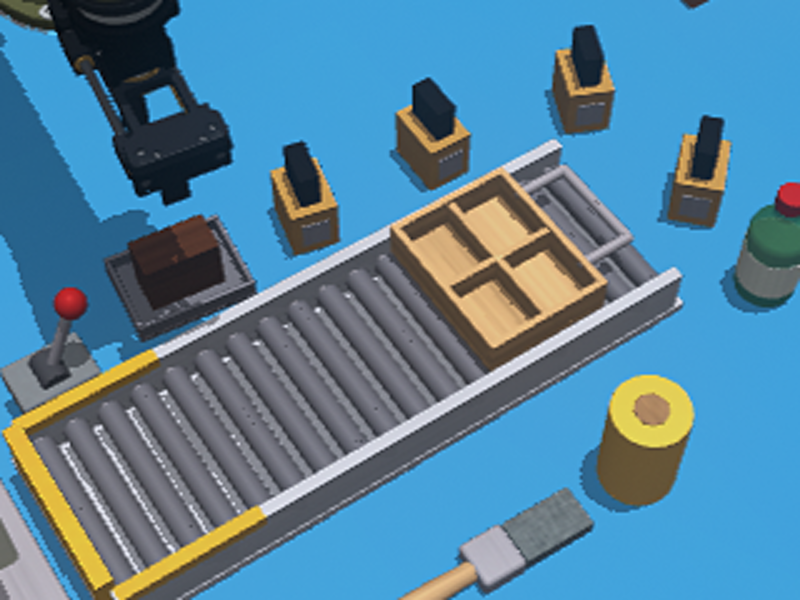

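Emit:
{"op": "send_rows", "data": {
  "xyz": [
    [0,0,0],
    [0,0,0],
    [0,0,0],
    [0,0,0],
    [0,0,0],
    [0,0,0],
    [0,0,0],
    [0,0,0],
    [0,0,0],
    [0,0,0],
    [0.006,0.031,0],
    [0.006,0.031,0],
    [0.006,0.031,0],
    [0.006,0.031,0],
    [0,0,0],
    [0,0,0],
    [0,0,0],
    [0,0,0],
    [0,0,0],
    [0,0,0]
  ],
  "rotation": [
    [0,0,-0.145],
    [0,0,-0.145],
    [0,0,-0.145],
    [0,0,-0.145],
    [0,0,-0.145],
    [0,0,-0.145],
    [0,0,-0.145],
    [0,0,-0.145],
    [0,0,-0.145],
    [0,0,-0.145],
    [0,0,0],
    [0,0,0],
    [0,0,0],
    [0,0,0],
    [0,0,0],
    [0,0,0],
    [0,0,0],
    [0,0,0],
    [0,0,0],
    [0,0,0]
  ],
  "jaw": [1,1,1,1,1,1,1,1,1,1,1,1,1,1,1,1,1,1,1,1]
}}

```text
time_s: 13.05
tool_pos: [0.4309, 0.0146, 0.3528]
tool_rot: [180.0, 0.0, 167.0]
force: [0.1, -0.4, -0.3]
grip_width: 0.0871
grasp_force: 0.0
```

```bash
python3 look.py pics/w5.png; python3 - <<'E'
from fit import *
im=cv2.imread('pics/w5.png');m=(mask(im)*255).astype(np.uint8)
crop(np.hstack([im,cv2.cvtColor(m,8)])[100:400],0,0,1280,300,.62,'pics/w5m.png')
E
```

```text
13.1 [0.4309 0.0147 0.3528] [179.99   0.   167.02]
A [[329. 233.]]
A [0.429  0.0166] 168.3 0.0317
B [[492. 195.]]
B [0.4271 0.1549] 0.0 0.0393
C [[626. 188.]]
C [0.4494 0.3149] 157.7 0.0113
D [[633. 311.]]
D [0.6123 0.3165] 176.8 0.1562
```

View pics/w5m.png

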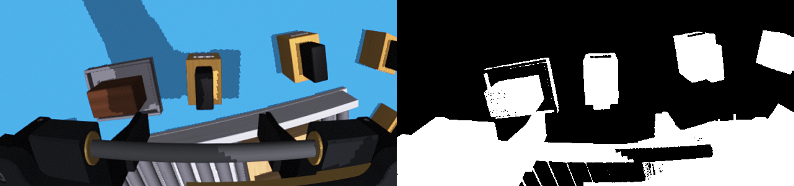

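Emit:
{"op": "send_rows", "data": {
  "xyz": [
    [0.002,0.0015,0],
    [0,0,0.02],
    [0,0,0.02],
    [0,0,0.02],
    [0,0,0.02],
    [0,0,0.02],
    [0,0,0.011],
    [0,0,0],
    [0,0,0],
    [0,0,0],
    [0,0,0],
    [0,0,0],
    [0,0,0],
    [0,0,0],
    [0,0,0],
    [0,0,0],
    [0,0,0],
    [0,0,0],
    [0,0,0],
    [0,0,0]
  ],
  "rotation": [
    [0,0,-0.023],
    [0,0,0],
    [0,0,0],
    [0,0,0],
    [0,0,0],
    [0,0,0],
    [0,0,0],
    [0,0,0],
    [0,0,0],
    [0,0,0],
    [0,0,0],
    [0,0,0],
    [0,0,0],
    [0,0,0],
    [0,0,0],
    [0,0,0],
    [0,0,0],
    [0,0,0],
    [0,0,0],
    [0,0,0]
  ],
  "jaw": [1,1,1,1,1,1,1,1,0.1,0.1,0.1,0.1,0.1,0.1,0.1,0.1,0.1,0.1,0.1,0.1],
  "newtons": 30
}}

```text
time_s: 15.1
tool_pos: [0.4292, 0.017, 0.2417]
tool_rot: [-180.0, -0.0, 168.4]
force: [0.5, -1.3, -1.0]
grip_width: 0.0197
grasp_force: 29.9
```

Emit:
{"op": "send_rows", "data": {
  "xyz": [
    [0,0,-0.02],
    [0,0,-0.03],
    [0,0,-0.03],
    [0,0,-0.03],
    [0,0,-0.03],
    [0,0,-0.02],
    [-0.035,0.019,0],
    [-0.035,0.019,0],
    [-0.035,0.019,0],
    [-0.035,0.019,0],
    [-0.035,0.019,0],
    [-0.035,0.019,0],
    [0,0,0],
    [0,0,0],
    [0,0,0],
    [0,0,0],
    [0,0,0],
    [0,0,0]
  ],
  "rotation": [
    [0,0,0],
    [0,0,0],
    [0,0,0],
    [0,0,0],
    [0,0,-0.11],
    [0,0,-0.11],
    [0,0,0],
    [0,0,0],
    [0,0,0],
    [0,0,0],
    [0,0,0],
    [0,0,0],
    [0,0,0],
    [0,0,0],
    [0,0,0],
    [0,0,0],
    [0,0,0],
    [0,0,0]
  ],
  "jaw": [0.1,0.1,0.1,0.1,0.1,0.1,0.1,0.1,0.1,0.1,0.1,0.1,0.1,0.1,0.1,0.1,0.1,0.1]
}}

```text
time_s: 16.9
tool_pos: [0.6368, 0.1342, 0.4025]
tool_rot: [179.9, 0.0, -179.0]
force: [-0.2, 0.3, -3.3]
grip_width: 0.0194
grasp_force: 30.0
```

```bash
python3 - <<'E'
from h import *
import pickle
w=cam('wrist');pickle.dump(w,open('w6.pkl','wb'));crop(w['image'],180,80,500,320,2.5,'pics/w6.png')
o=env.get_obs();print(o['tool_pos'].round(4),o['tool_rot'].round(2),o['grip_width'])
E
```

```text
[0.6369 0.1344 0.4024] [ 1.7994e+02  4.0000e-02 -1.7903e+02] 0.019707400489380127
```

View pics/w6.png

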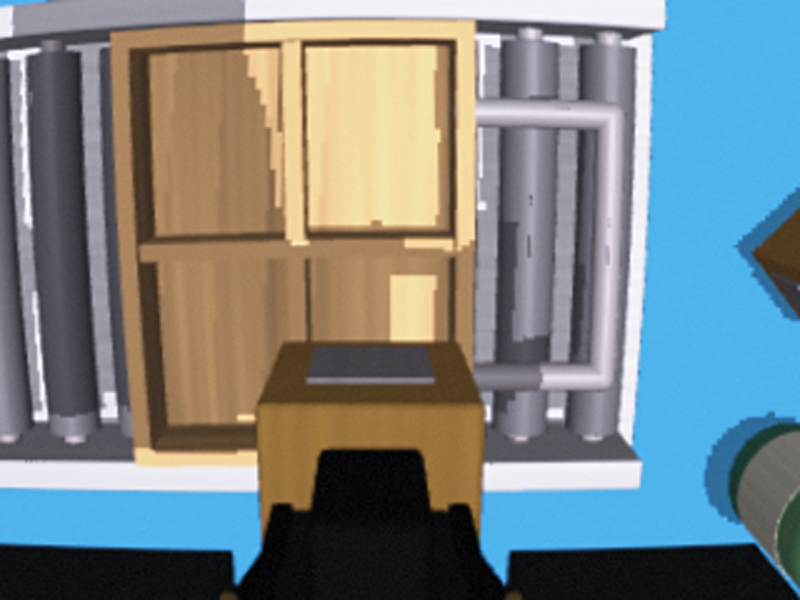

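```bash
python3 - <<'E'
import pickle
from h import *
w=pickle.load(open('w6.pkl','rb'))
f=lambda u,v,z:at(w,u/2.5+180,v/2.5+80,z).round(4)
c=[f(110,35,.081),f(475,20,.081),f(137,465,.081)]
print('carrier',c,np.linalg.norm(c[1]-c[0]),np.linalg.norm(c[2]-c[0]),'ctr',(c[1]+c[2])/2,'dirs',np.degrees(np.arctan2(*(c[1]-c[0])[1::-1])),np.degrees(np.arctan2(*(c[2]-c[0])[1::-1])))
print('divider cross',f(293,243,.081),'x divider', f(140,243,.081),f(450,243,.081),'y divider top',f(292,40,.081))
print('inner edges top: -y',f(130,243,.081),' +y',f(457,243,.081))
print('die brass top',f(258,403,.2157),f(482,403,.2157),'bot',f(283,343,.1607),f(458,343,.1607))
print('handle bar',f(608,115,.08),f(603,370,.08))
print('expected die corners',[(proj(w,[.6369-.03,.1344+s*.022,z])[0]*2.5-[450,200]).round() for z in(.2157,.1607) for s in(-1,1)])
E
```

```text
carrier [array([0.5255, 0.0488, 0.081 ]), array([0.5211, 0.1669, 0.081 ]), array([0.6739, 0.0534, 0.081 ])] 0.11818193601392725 0.1484712766834044 ctr [0.5975  0.11015 0.081  ] dirs 92.13365693188322 1.775446238751584
divider cross [0.5952 0.1096 0.081 ] x divider [0.5951 0.0583 0.081 ] [0.5943 0.1608 0.081 ] y divider top [0.5289 0.1087 0.081 ]
inner edges top: -y [0.5951 0.0548 0.081 ]  +y [0.5943 0.1631 0.081 ]
die brass top [0.6082 0.1135 0.2157] [0.6075 0.1559 0.2157] bot [0.6098 0.1134 0.1607] [0.609  0.1565 0.1607]
handle bar [0.5497 0.2119 0.08  ] [0.6365 0.2158 0.08  ]
expected die corners [array([252., 396.]), array([485., 400.]), array([279., 332.]), array([458., 335.])]
```

Emit:
{"op": "send_rows", "data": {
  "xyz": [
    [0.0055,0.004,0],
    [0,0,0.02],
    [0,0,0.02],
    [0,0,0.02],
    [0,0,0.01],
    [0,0,0],
    [0,0,0],
    [0,0,0.005],
    [0,0,0.005],
    [0,0,0.005],
    [0,0,0.005],
    [0,0,0],
    [0,0,0]
  ],
  "rotation": [
    [0,0,-0.011],
    [0,0,0],
    [0,0,0],
    [0,0,0],
    [0,0,0],
    [0,0,0],
    [0,0,0],
    [0,0,0],
    [0,0,0],
    [0,0,0],
    [0,0,0],
    [0,0,0],
    [0,0,0]
  ],
  "jaw": [0.1,0.1,0.1,0.1,0.1,0.1,0.1,0.1,0.1,0.1,0.1,0.1,0.1]
}}

```text
time_s: 18.25
tool_pos: [0.6317, 0.1385, 0.3116]
tool_rot: [-180.0, -0.0, -178.4]
force: [-1.0, -0.2, -3.0]
grip_width: 0.0196
grasp_force: 30.0
```

Emit:
{"op": "send_rows", "data": {
  "xyz": [
    [0,0,0.006],
    [0,0,0.006],
    [0,0,0.004],
    [0,0,0],
    [0,0,0]
  ],
  "rotation": [
    [0,0,0],
    [0,0,0],
    [0,0,0],
    [0,0,0],
    [0,0,0]
  ],
  "jaw": [0.1,0.1,0.1,0.1,0.1]
}}

```text
time_s: 18.75
tool_pos: [0.6317, 0.1386, 0.2956]
tool_rot: [-180.0, -0.0, -178.4]
force: [-0.3, -0.7, -2.8]
grip_width: 0.0197
grasp_force: 30.0
```

Emit:
{"op": "send_rows", "data": {
  "xyz": [
    [0,0,0.002],
    [0,0,0],
    [0,0,0],
    [0,0,0],
    [0,0,0],
    [0,0,0],
    [0,0,0],
    [0,0,-0.02],
    [0,0,-0.03],
    [0,0,-0.02],
    [0.034,0.003,0],
    [0.034,0.003,0],
    [0.034,0.003,0],
    [0.034,0.003,0],
    [0.034,0.003,0],
    [0.034,0.003,0],
    [0,0,0],
    [0,0,0],
    [0,0,0],
    [0,0,0]
  ],
  "rotation": [
    [0,0,0],
    [0,0,0],
    [0,0,0],
    [0,0,0],
    [0,0,0],
    [0,0,0],
    [0,0,0],
    [0,0,0],
    [0,0,0],
    [0,0,0],
    [0,0,0],
    [0,0,0],
    [0,0,0],
    [0,0,0],
    [0,0,0],
    [0,0,0],
    [0,0,0],
    [0,0,0],
    [0,0,0],
    [0,0,0]
  ],
  "jaw": [0.1,0.1,0.45,0.45,0.45,0.45,0.45,0.45,0.45,0.45,0.45,0.45,0.45,1,1,1,1,1,1,1]
}}

```text
time_s: 20.75
tool_pos: [0.4282, 0.1506, 0.3639]
tool_rot: [-180.0, 0.0, -178.5]
force: [-0.4, -0.7, 0.3]
grip_width: 0.0843
grasp_force: 0.0
```

```bash
cat > look2.py <<'E'
from fit import *
import sys
n=sys.argv[1];x,y,a=map(float,sys.argv[2:5])
w=cam('wrist');o=env.get_obs();p=o['tool_pos'];print(o['time_s'],p.round(4),o['tool_rot'].round(2))
q,e=fit([w],(x,y),pad=9);print(q[:2].round(4),np.degrees(q[2]).round(1),'err',round(e,4))
for c in(cam('scene'),cam('side')):
    b,e2=fit([c],(x,y));print(c['name'],b[:2].round(4),np.degrees(b[2]).round(1),round(e2,4))
a0=o['tool_rot'][2];th=(a0-np.degrees(q[2])+90)%180-90
R=Ro.from_euler('xyz',[180,0,a0-th],degrees=True).as_matrix()
print('turn',np.radians(th).round(4),'shift',(R.T@(np.r_[q[:2],a]-p)).round(4))
E
python3 look2.py B .428 .155 .2415
```

```text
20.8 [0.4281 0.1506 0.3637] [-1.7995e+02  2.0000e-02 -1.7846e+02]
[0.4268 0.1553] 0.6 err 0.0298
scene [0.4284 0.1559] 175.2 0.0739
side [0.4293 0.1542] -0.7 0.0196
turn 0.0159 shift [0.0013 0.0048 0.1222]
```

Emit:
{"op": "send_rows", "data": {
  "xyz": [
    [0,0.0045,0],
    [0,0,0.02],
    [0,0,0.02],
    [0,0,0.02],
    [0,0,0.02],
    [0,0,0.02],
    [0,0,0.02],
    [0,0,0.002],
    [0,0,0],
    [0,0,0],
    [0,0,0],
    [0,0,0],
    [0,0,0],
    [0,0,0],
    [0,0,0],
    [0,0,0],
    [0,0,0],
    [0,0,0],
    [0,0,0],
    [0,0,0]
  ],
  "rotation": [
    [0,0,0.015],
    [0,0,0],
    [0,0,0],
    [0,0,0],
    [0,0,0],
    [0,0,0],
    [0,0,0],
    [0,0,0],
    [0,0,0],
    [0,0,0],
    [0,0,0],
    [0,0,0],
    [0,0,0],
    [0,0,0],
    [0,0,0],
    [0,0,0],
    [0,0,0],
    [0,0,0],
    [0,0,0],
    [0,0,0]
  ],
  "jaw": [1,1,1,1,1,1,1,1,1,0.1,0.1,0.1,0.1,0.1,0.1,0.1,0.1,0.1,0.1,0.1]
}}

```text
time_s: 22.9
tool_pos: [0.4271, 0.1552, 0.2417]
tool_rot: [-180.0, 0.0, -179.2]
force: [0.8, 0.6, -1.2]
grip_width: 0.0196
grasp_force: 30.0
```

```bash
python3 plan.py .633 .0827 .39 181.6
```

```text
t 22.9 pose [0.4271 0.1552 0.2417] [-180.      0.   -179.25] turn z rad -0.0148 then shift [-0.2038 -0.0782 -0.1483] norm 0.264
```

Emit:
{"op": "send_rows", "data": {
  "xyz": [
    [0,0,-0.03],
    [0,0,-0.03],
    [0,0,-0.03],
    [0,0,-0.03],
    [0,0,-0.03],
    [-0.0341,-0.0131,0],
    [-0.0341,-0.0131,0],
    [-0.0341,-0.0131,0],
    [-0.0341,-0.0131,0],
    [-0.0341,-0.0131,0],
    [-0.0341,-0.0131,0],
    [0,0,0],
    [0,0,0],
    [0,0,0.02],
    [0,0,0.02],
    [0,0,0.015],
    [0,0,0],
    [0,0,0],
    [0,0,0]
  ],
  "rotation": [
    [0,0,0],
    [0,0,0],
    [0,0,0],
    [0,0,0],
    [0,0,-0.015],
    [0,0,0],
    [0,0,0],
    [0,0,0],
    [0,0,0],
    [0,0,0],
    [0,0,0],
    [0,0,0],
    [0,0,0],
    [0,0,0],
    [0,0,0],
    [0,0,0],
    [0,0,0],
    [0,0,0],
    [0,0,0]
  ],
  "jaw": [0.1,0.1,0.1,0.1,0.1,0.1,0.1,0.1,0.1,0.1,0.1,0.1,0.1,0.1,0.1,0.1,0.1,0.1,0.1]
}}

```text
time_s: 24.8
tool_pos: [0.6341, 0.0826, 0.3381]
tool_rot: [180.0, 0.1, -178.4]
force: [0.8, -0.0, -2.5]
grip_width: 0.0195
grasp_force: 30.0
```

```bash
cat > ins.py <<'E'
from h import *
import pickle
w=cam('wrist');pickle.dump(w,open('ins.pkl','wb'));crop(w['image'],200,100,460,295,3,'pics/ins%d.png'%int(10*env.get_obs()['time_s']))
import sys
sys.argv=sys.argv[:1]
from plan import plan
plan(.6335,.0826,.2936,181.6)
E
python3 ins.py; ls pics
```

```text
t 24.85 pose [0.6342 0.0825 0.3381] [ 1.7996e+02  1.2000e-01 -1.7837e+02] turn z rad 0.0005 then shift [0.0007 0.0001 0.0445] norm 0.045
ins248.png
s2.png
sc1.png
scene0.png
side0.png
w1.png
w2.png
w3.png
w4.png
w5.png
w5m.png
w6.png
wrist0.png
```

Position is right; insert with a force check.

Emit:
{"op": "send_rows", "data": {
  "xyz": [
    [0.0005,0,0],
    [0,0,0.006],
    [0,0,0.006],
    [0,0,0.006],
    [0,0,0.006],
    [0,0,0.004],
    [0,0,0],
    [0,0,0]
  ],
  "rotation": [
    [0,0,0],
    [0,0,0],
    [0,0,0],
    [0,0,0],
    [0,0,0],
    [0,0,0],
    [0,0,0],
    [0,0,0]
  ],
  "jaw": [0.1,0.1,0.1,0.1,0.1,0.1,0.1,0.1]
}}

```text
time_s: 25.65
tool_pos: [0.6334, 0.0824, 0.3087]
tool_rot: [-180.0, -0.0, -178.4]
force: [0.1, 0.8, -2.3]
grip_width: 0.0196
grasp_force: 30.0
```

Emit:
{"op": "send_rows", "data": {
  "xyz": [
    [0,0,0.006],
    [0,0,0.006],
    [0,0,0.003],
    [0,0,0],
    [0,0,0],
    [0,0,0],
    [0,0,0],
    [0,0,0],
    [0,0,-0.025],
    [0,0,-0.025],
    [0,0,-0.025],
    [0.0435,0.023,0],
    [0.0435,0.023,0],
    [0.0435,0.023,0],
    [0.0435,0.023,0],
    [0.0435,0.023,0],
    [0.0435,0.023,0],
    [0,0,0],
    [0,0,0],
    [0,0,0]
  ],
  "rotation": [
    [0,0,0],
    [0,0,0],
    [0,0,0],
    [0,0,0],
    [0,0,0],
    [0,0,0],
    [0,0,0],
    [0,0,0],
    [0,0,0.146],
    [0,0,0.146],
    [0,0,0.146],
    [0,0,0],
    [0,0,0],
    [0,0,0],
    [0,0,0],
    [0,0,0],
    [0,0,0],
    [0,0,0],
    [0,0,0],
    [0,0,0]
  ],
  "jaw": [0.1,0.1,0.1,0.45,0.45,0.45,0.45,0.45,0.45,0.45,0.45,0.45,0.45,1,1,1,1,1,1,1]
}}

```text
time_s: 27.65
tool_pos: [0.4497, 0.3119, 0.369]
tool_rot: [180.0, 0.0, 156.4]
force: [0.4, -1.0, -0.5]
grip_width: 0.084
grasp_force: 0.0
```

```bash
python3 look2.py C .45 .313 .2415
```

```text
27.7 [0.45   0.3115 0.369 ] [1.8000e+02 4.0000e-02 1.5636e+02]
[0.4488 0.3127] 157.6 err 0.0285
scene [0.4488 0.3136] 153.1 0.0625
side [0.4511 0.3118] 160.6 0.0228
turn -0.021 shift [0.0016 0.0006 0.1275]
```

Emit:
{"op": "send_rows", "data": {
  "xyz": [
    [0,0.0005,0],
    [0,0,0.02],
    [0,0,0.02],
    [0,0,0.02],
    [0,0,0.02],
    [0,0,0.02],
    [0,0,0.02],
    [0,0,0.007],
    [0,0,0],
    [0,0,0],
    [0,0,0],
    [0,0,0],
    [0,0,0],
    [0,0,0],
    [0,0,0],
    [0,0,0],
    [0,0,0],
    [0,0,0],
    [0,0,0],
    [0,0,0]
  ],
  "rotation": [
    [0,0,-0.02],
    [0,0,0],
    [0,0,0],
    [0,0,0],
    [0,0,0],
    [0,0,0],
    [0,0,0],
    [0,0,0],
    [0,0,0],
    [0,0,0],
    [0,0,0],
    [0,0,0],
    [0,0,0],
    [0,0,0],
    [0,0,0],
    [0,0,0],
    [0,0,0],
    [0,0,0],
    [0,0,0],
    [0,0,0]
  ],
  "jaw": [1,1,1,1,1,1,1,1,1,0.1,0.1,0.1,0.1,0.1,0.1,0.1,0.1,0.1,0.1,0.1]
}}

```text
time_s: 29.8
tool_pos: [0.4491, 0.3133, 0.2416]
tool_rot: [-180.0, -0.0, 157.7]
force: [-0.5, -0.7, -0.5]
grip_width: 0.0196
grasp_force: 29.9
```

```bash
python3 plan.py .5600 .1365 .39 181.6; python3 - <<'E'
from h import *
s=cam('scene');crop(s['image'],260,100,460,250,4,'pics/s3.png')
E
```

```text
t 29.8 pose [0.4491 0.3133 0.2416] [-1.7997e+02 -1.0000e-02  1.5766e+02] turn z rad -0.4178 then shift [-0.1059 -0.1798 -0.1484] norm 0.256
```

View pics/s3.png

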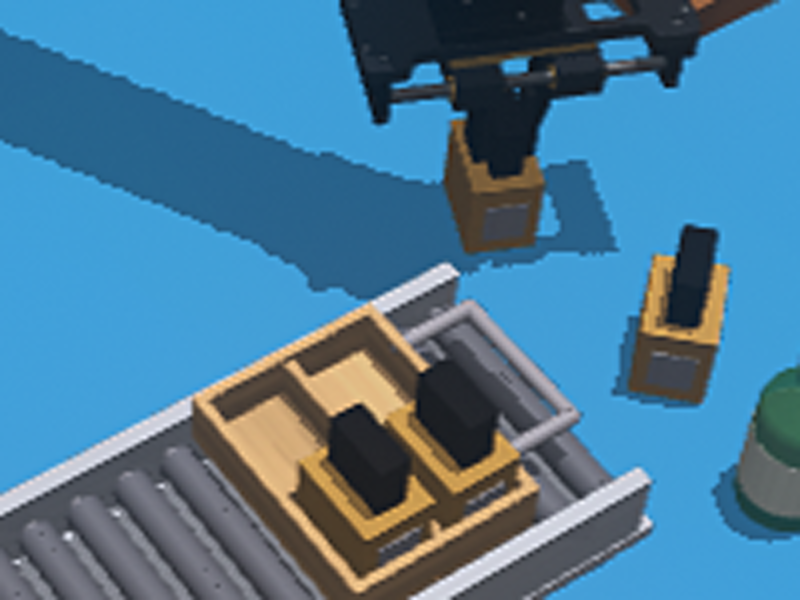

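Emit:
{"op": "send_rows", "data": {
  "xyz": [
    [0,0,-0.03],
    [0,0,-0.03],
    [0,0,-0.03],
    [0,0,-0.03],
    [0,0,-0.03],
    [-0.0212,-0.036,0],
    [-0.0212,-0.036,0],
    [-0.0212,-0.036,0],
    [-0.0212,-0.036,0],
    [-0.0212,-0.036,0],
    [0,0,0],
    [0,0,0],
    [0,0,0.02],
    [0,0,0.02],
    [0,0,0.015],
    [0,0,0],
    [0,0,0],
    [0,0,0]
  ],
  "rotation": [
    [0,0,0],
    [0,0,0],
    [0,0,-0.139],
    [0,0,-0.139],
    [0,0,-0.139],
    [0,0,0],
    [0,0,0],
    [0,0,0],
    [0,0,0],
    [0,0,0],
    [0,0,0],
    [0,0,0],
    [0,0,0],
    [0,0,0],
    [0,0,0],
    [0,0,0],
    [0,0,0],
    [0,0,0]
  ],
  "jaw": [0.1,0.1,0.1,0.1,0.1,0.1,0.1,0.1,0.1,0.1,0.1,0.1,0.1,0.1,0.1,0.1,0.1,0.1]
}}

```text
time_s: 31.65
tool_pos: [0.5604, 0.1368, 0.3378]
tool_rot: [180.0, 0.1, -178.4]
force: [0.3, 0.3, -3.5]
grip_width: 0.0197
grasp_force: 30.0
```

```bash
python3 plan.py .5598 .1364 .3086 181.6
```

```text
t 31.65 pose [0.5604 0.1368 0.3378] [ 1.7996e+02  1.0000e-01 -1.7841e+02] turn z rad -0.0002 then shift [ 0.0006 -0.0004  0.0292] norm 0.029
```

Emit:
{"op": "send_rows", "data": {
  "xyz": [
    [0.0005,-0.0005,0],
    [0,0,0.006],
    [0,0,0.006],
    [0,0,0.006],
    [0,0,0.006],
    [0,0,0.004],
    [0,0,0],
    [0,0,0]
  ],
  "rotation": [
    [0,0,0],
    [0,0,0],
    [0,0,0],
    [0,0,0],
    [0,0,0],
    [0,0,0],
    [0,0,0],
    [0,0,0]
  ],
  "jaw": [0.1,0.1,0.1,0.1,0.1,0.1,0.1,0.1]
}}

```text
time_s: 32.45
tool_pos: [0.5615, 0.1371, 0.3147]
tool_rot: [179.7, 0.3, -178.4]
force: [-9.3, 2.4, 30.5]
grip_width: 0.0214
grasp_force: 30.6
```

Emit:
{"op": "send_rows", "data": {
  "xyz": [
    [0,0,-0.01],
    [0,0,-0.01],
    [0,0,-0.015],
    [0,0,-0.02],
    [0,0,0],
    [0,0,0],
    [0,0,0]
  ],
  "rotation": [
    [0,0,0],
    [0,0,0],
    [0,0,0],
    [0,0,0],
    [0,0,0],
    [0,0,0],
    [0,0,0]
  ],
  "jaw": [0.1,0.1,0.1,0.1,0.1,0.1,0.1]
}}

```text
time_s: 33.15
tool_pos: [0.5591, 0.136, 0.3626]
tool_rot: [-180.0, -0.1, -178.4]
force: [-0.1, 0.5, -4.9]
grip_width: 0.0199
grasp_force: 30.0
```

```bash
python3 - <<'E'
from h import *
import pickle
w=cam('wrist');pickle.dump(w,open('w7.pkl','wb'));crop(w['image'],200,100,460,295,3,'pics/w7.png')
o=env.get_obs();print(o['tool_pos'].round(4),o['tool_rot'].round(2),o['grip_width'],o['force'])
E
```

```text
[0.559  0.136  0.3625] [-1.7996e+02 -1.1000e-01 -1.7844e+02] 0.019694541620156533 [-0.14867556 -0.98165526 -4.03365159]
```

View pics/w7.png

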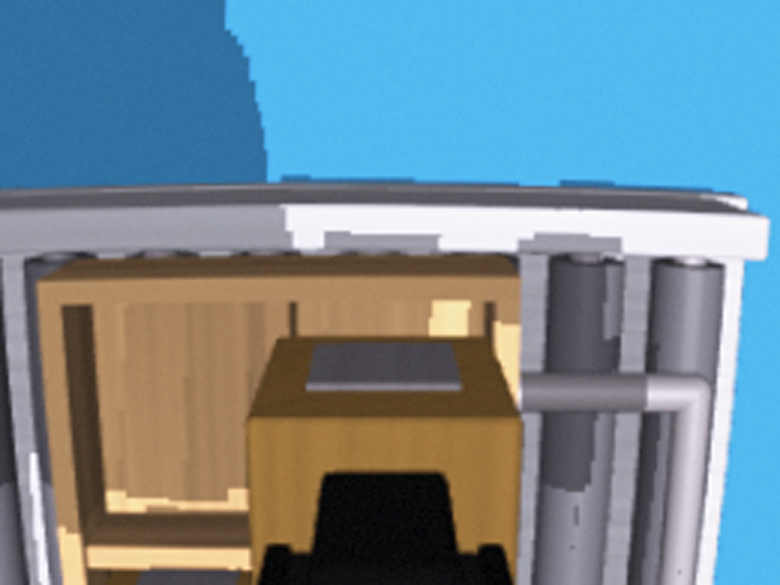

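```bash
python3 - <<'E'
import pickle
from h import *
w=pickle.load(open('w7.pkl','rb'))
f=lambda u,v,z:at(w,u/3+200,v/3+100,z).round(4)
print('outer',f(38,281,.081),f(520,276,.081),'inner -x edge',f(65,303,.081),f(495,298,.081),'divider -x edge',f(90,546,.081),f(248,546,.081),'+x',f(90,568,.081),f(248,570,.081))
print('-y wall outer/inner',f(65,530,.081),f(88,530,.081),'row400',f(50,400,.081),f(75,400,.081))
print('y-div',f(293,320,.03+.021))
B=.3625-.2416
print('die top',f(248,416,B+.055),f(520,416,B+.055),'bot',f(280,340,B),f(494,338,B))
E
```

```text
outer [0.5245 0.0507 0.081 ] [0.5209 0.168  0.081 ] inner -x edge [0.5299 0.0575 0.081 ] [0.5265 0.1623 0.081 ] divider -x edge [0.5943 0.0607 0.081 ] [0.5925 0.1026 0.081 ] +x [0.6006 0.0602 0.081 ] [0.5993 0.1025 0.081 ]
-y wall outer/inner [0.5901 0.0541 0.081 ] [0.5898 0.0604 0.081 ] row400 [0.5548 0.0524 0.081 ] [0.5546 0.059  0.081 ]
y-div [0.5395 0.1117 0.051 ]
die top [0.529  0.1144 0.1759] [0.5278 0.1571 0.1759] bot [0.5292 0.1145 0.1209] [0.5275 0.1582 0.1209]
```

Emit:
{"op": "send_rows", "data": {
  "xyz": [
    [-0.0008,0.0025,0],
    [0,0,0],
    [0,0,0.015],
    [0,0,0.01],
    [0,0,0],
    [0,0,0],
    [0,0,0.005],
    [0,0,0.005],
    [0,0,0.005],
    [0,0,0.005],
    [0,0,0.005],
    [0,0,0],
    [0,0,0]
  ],
  "rotation": [
    [0,0,0],
    [0,0,0],
    [0,0,0],
    [0,0,0],
    [0,0,0],
    [0,0,0],
    [0,0,0],
    [0,0,0],
    [0,0,0],
    [0,0,0],
    [0,0,0],
    [0,0,0],
    [0,0,0]
  ],
  "jaw": [0.1,0.1,0.1,0.1,0.1,0.1,0.1,0.1,0.1,0.1,0.1,0.1,0.1]
}}

```text
time_s: 34.5
tool_pos: [0.5603, 0.1385, 0.3137]
tool_rot: [-180.0, -0.0, -178.4]
force: [-0.2, 0.6, -4.5]
grip_width: 0.0195
grasp_force: 30.0
```

Emit:
{"op": "send_rows", "data": {
  "xyz": [
    [0,0,0.006],
    [0,0,0.006],
    [0,0,0.006],
    [0,0,0],
    [0,0,0],
    [0,0,0],
    [0,0,0],
    [0,0,0],
    [0,0,0],
    [0,0,-0.025],
    [0,0,-0.025],
    [0,0,-0.025],
    [0,0,0],
    [0,0,0],
    [0,0,0],
    [0,0,0],
    [0,0,0],
    [0,0,0],
    [0,0,0],
    [0,0,0]
  ],
  "rotation": [
    [0,0,0],
    [0,0,0],
    [0,0,0],
    [0,0,0],
    [0,0,0],
    [0,0,0],
    [0,0,0],
    [0,0,0],
    [0,0,0],
    [0,0,0],
    [0,0,0],
    [0,0,0],
    [0,0,0.135],
    [0,0,0.135],
    [0,0,0.135],
    [0,0,0.135],
    [0,0,0.135],
    [0,0,0.135],
    [0,0,0],
    [0,0,0]
  ],
  "jaw": [0.1,0.1,0.1,0.1,0.45,0.45,0.45,0.45,0.45,0.45,0.45,0.45,0.45,0.45,1,1,1,1,1,1]
}}

```text
time_s: 36.5
tool_pos: [0.5602, 0.1385, 0.3708]
tool_rot: [180.0, 0.0, 135.3]
force: [-0.2, -0.3, -0.1]
grip_width: 0.0796
grasp_force: 0.0
```

```bash
python3 plan.py .597 .338 .37 135; python3 - <<'E'
from h import *
c=np.array([.597,.338]);s=cam('scene');d=cam('side')
from fit import *
# where is the bottle cap (scene 466,188; side 326,109 at z=.13)?
print(at(s,466,188,.125),at(d,326,110,.125))
for q in(s,d): b,e=fit([q],(.597,.338));print(b[:2].round(4),np.degrees(b[2]).round(1),round(e,4))
E
```

```text
t 36.5 pose [0.5602 0.1385 0.3708] [1.7999e+02 1.0000e-02 1.3534e+02] turn z rad 0.0059 then shift [0.1151 0.167  0.0008] norm 0.203
[0.70531302 0.32995337 0.125     ] [0.70786322 0.32622572 0.125     ]
[0.5968 0.3378] 131.8 0.1023
[0.5935 0.3436] 137.3 0.3435
```

Emit:
{"op": "send_rows", "data": {
  "xyz": [
    [0.023,0.0334,0],
    [0.023,0.0334,0],
    [0.023,0.0334,0],
    [0.023,0.0334,0],
    [0.023,0.0334,0],
    [0,0,0],
    [0,0,0],
    [0,0,0],
    [0,0,0]
  ],
  "rotation": [
    [0,0,0],
    [0,0,0],
    [0,0,0],
    [0,0,0],
    [0,0,0],
    [0,0,0],
    [0,0,0],
    [0,0,0],
    [0,0,0]
  ],
  "jaw": [1,1,1,1,1,1,1,1,1]
}}

```text
time_s: 37.5
tool_pos: [0.5969, 0.336, 0.3712]
tool_rot: [180.0, 0.0, 135.0]
force: [-0.7, -0.3, 0.7]
grip_width: 0.0873
grasp_force: 0.0
```

```bash
python3 look2.py D .597 .338 .2415
```

```text
37.55 [0.5968 0.3362 0.3713] [ 1.7997e+02 -1.0000e-02  1.3503e+02]
[0.597  0.3371] 134.0 err 0.0226
scene [0.5971 0.3379] 132.1 0.081
side [0.5993 0.3364] 130.6 0.031
turn 0.0173 shift [0.0005 0.0007 0.1298]
```

Emit:
{"op": "send_rows", "data": {
  "xyz": [
    [0.0005,0.0007,0],
    [0,0,0.02],
    [0,0,0.02],
    [0,0,0.02],
    [0,0,0.02],
    [0,0,0.02],
    [0,0,0.02],
    [0,0,0.01],
    [0,0,0],
    [0,0,0],
    [0,0,0],
    [0,0,0],
    [0,0,0],
    [0,0,0],
    [0,0,0],
    [0,0,0],
    [0,0,0],
    [0,0,0],
    [0,0,0],
    [0,0,0]
  ],
  "rotation": [
    [0,0,0.03],
    [0,0,0],
    [0,0,0],
    [0,0,0],
    [0,0,0],
    [0,0,0],
    [0,0,0],
    [0,0,0],
    [0,0,0],
    [0,0,0],
    [0,0,0],
    [0,0,0],
    [0,0,0],
    [0,0,0],
    [0,0,0],
    [0,0,0],
    [0,0,0],
    [0,0,0],
    [0,0,0],
    [0,0,0]
  ],
  "jaw": [1,1,1,1,1,1,1,1,1,0.1,0.1,0.1,0.1,0.1,0.1,0.1,0.1,0.1,0.1,0.1]
}}

```text
time_s: 39.65
tool_pos: [0.5965, 0.3386, 0.2406]
tool_rot: [-180.0, -0.0, 133.4]
force: [-1.1, -0.8, 0.1]
grip_width: 0.0196
grasp_force: 29.9
```

```bash
python3 plan.py .5613 .0825 .40 181.6
```

```text
t 39.65 pose [0.5965 0.3386 0.2406] [-1.7996e+02 -1.0000e-02  1.3343e+02] turn z rad -0.8408 then shift [ 0.0424 -0.2551 -0.1594] norm 0.304
```

Emit:
{"op": "send_rows", "data": {
  "xyz": [
    [0,0,-0.028],
    [0,0,-0.028],
    [0,0,-0.028],
    [0,0,-0.028],
    [0,0,-0.028],
    [0,0,-0.028],
    [0,0,0],
    [0.007,-0.0425,0],
    [0.007,-0.0425,0],
    [0.007,-0.0425,0],
    [0.007,-0.0425,0],
    [0.007,-0.0425,0],
    [0.007,-0.0425,0],
    [0,0,0],
    [0,0,0],
    [0,0,0],
    [0,0,0]
  ],
  "rotation": [
    [0,0,0],
    [0,0,-0.14],
    [0,0,-0.14],
    [0,0,-0.14],
    [0,0,-0.14],
    [0,0,-0.14],
    [0,0,-0.14],
    [0,0,0],
    [0,0,0],
    [0,0,0],
    [0,0,0],
    [0,0,0],
    [0,0,0],
    [0,0,0],
    [0,0,0],
    [0,0,0],
    [0,0,0]
  ],
  "jaw": [0.1,0.1,0.1,0.1,0.1,0.1,0.1,0.1,0.1,0.1,0.1,0.1,0.1,0.1,0.1,0.1,0.1]
}}

```text
time_s: 41.35
tool_pos: [0.5615, 0.0845, 0.4083]
tool_rot: [-180.0, -0.0, -178.3]
force: [-0.2, 0.2, -4.6]
grip_width: 0.0198
grasp_force: 30.0
```

```bash
python3 plan.py .5619 .0825 .34 181.6
```

```text
t 41.35 pose [0.5615 0.0845 0.4083] [-1.7999e+02 -4.0000e-02 -1.7830e+02] turn z rad 0.0018 then shift [-0.0003 -0.002   0.0683] norm 0.068
```

Emit:
{"op": "send_rows", "data": {
  "xyz": [
    [-0.0003,-0.002,0.02],
    [0,0,0.02],
    [0,0,0.02],
    [0,0,0.01],
    [0,0,0],
    [0,0,0],
    [0,0,0.005],
    [0,0,0.005],
    [0,0,0.005],
    [0,0,0.005],
    [0,0,0.004],
    [0,0,0],
    [0,0,0]
  ],
  "rotation": [
    [0,0,0],
    [0,0,0],
    [0,0,0],
    [0,0,0],
    [0,0,0],
    [0,0,0],
    [0,0,0],
    [0,0,0],
    [0,0,0],
    [0,0,0],
    [0,0,0],
    [0,0,0],
    [0,0,0]
  ],
  "jaw": [0.1,0.1,0.1,0.1,0.1,0.1,0.1,0.1,0.1,0.1,0.1,0.1,0.1]
}}

```text
time_s: 42.65
tool_pos: [0.562, 0.0807, 0.3147]
tool_rot: [-180.0, -0.0, -178.4]
force: [-0.6, 0.2, -4.5]
grip_width: 0.0201
grasp_force: 30.0
```

Emit:
{"op": "send_rows", "data": {
  "xyz": [
    [0,0.001,0.003],
    [0,0,0.006],
    [0,0,0.006],
    [0,0,0.004],
    [0,0,0],
    [0,0,0],
    [0,0,0],
    [0,0,0],
    [0,0,0],
    [0,0,0],
    [0,0,0],
    [0,0,-0.02],
    [0,0,-0.03],
    [0,0,-0.03],
    [0,0,-0.03],
    [0,0,0],
    [0,0,0],
    [0,0,0]
  ],
  "rotation": [
    [0,0,0],
    [0,0,0],
    [0,0,0],
    [0,0,0],
    [0,0,0],
    [0,0,0],
    [0,0,0],
    [0,0,0],
    [0,0,0],
    [0,0,0],
    [0,0,0],
    [0,0,0],
    [0,0,0],
    [0,0,0],
    [0,0,0],
    [0,0,0],
    [0,0,0],
    [0,0,0]
  ],
  "jaw": [0.1,0.1,0.1,0.1,0.1,0.45,0.45,0.45,0.45,0.45,0.45,0.45,0.45,0.45,0.45,0.45,0.45,0.45]
}}

```text
time_s: 44.45
tool_pos: [0.5615, 0.0819, 0.4046]
tool_rot: [-180.0, -0.1, -178.4]
force: [0.1, 0.3, -0.3]
grip_width: 0.0393
grasp_force: 0.0
```

```bash
python3 - <<'E'
from fit import *
o=env.get_obs();print(o['time_s'],o['tool_pos'].round(4),o['tool_rot'].round(2))
s=cam('scene');d=cam('side')
a=cv2.resize(s['image'][110:360,150:450],None,fx=1.6,fy=1.6,interpolation=2);b=cv2.resize(d['image'][110:410,200:360],None,fx=400/300,fy=400/300,interpolation=2)
cv2.imwrite('pics/s4.png',np.hstack([a,b]))
print(a.shape,b.shape)
E
```

```text
44.45 [0.5615 0.0819 0.4046] [-1.7998e+02 -1.0000e-01 -1.7843e+02]
(400, 480, 3) (400, 213, 3)
```

View pics/s4.png

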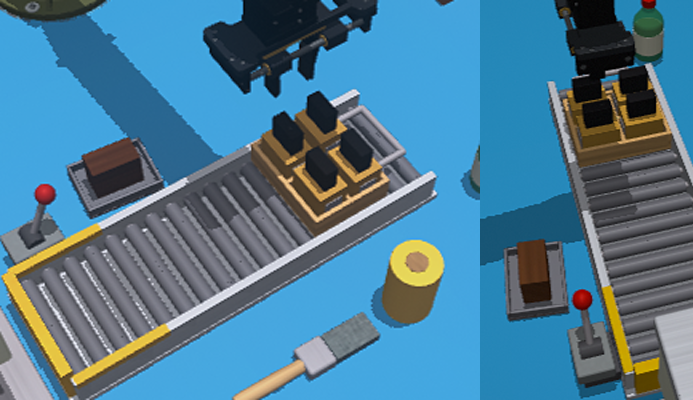

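Emit:
{"op": "send_rows", "data": {
  "xyz": [
    [0,0,0],
    [0,0,0],
    [0,0,0],
    [0,0,0],
    [0,0,0],
    [0,0,0],
    [0,0,0],
    [0,0,0],
    [0,0,0],
    [0,0,0],
    [0,0,0],
    [0.0326,0.0065,0],
    [0.0326,0.0065,0],
    [0.0326,0.0065,0],
    [0.0326,0.0065,0],
    [0.0326,0.0065,0],
    [0,0,0],
    [0,0,0],
    [0,0,0]
  ],
  "rotation": [
    [0,0,0.1454],
    [0,0,0.1454],
    [0,0,0.1454],
    [0,0,0.1454],
    [0,0,0.1454],
    [0,0,0.1454],
    [0,0,0.1454],
    [0,0,0.1454],
    [0,0,0.1454],
    [0,0,0.1454],
    [0,0,0.1454],
    [0,0,0],
    [0,0,0],
    [0,0,0],
    [0,0,0],
    [0,0,0],
    [0,0,0],
    [0,0,0],
    [0,0,0]
  ],
  "jaw": [0.45,0.45,0.45,0.45,0.45,0,0,0,0,0,0,0,0,0,0,0,0,0,0]
}}

```text
time_s: 46.45
tool_pos: [0.5947, 0.2432, 0.4053]
tool_rot: [-180.0, 0.1, 89.8]
force: [0.2, 0.1, 0.2]
grip_width: 0.0001
grasp_force: 0.0
```

```bash
python3 plan.py .594 .246 .244 90
```

```text
t 46.45 pose [0.5947 0.2432 0.4053] [-1.7996e+02  7.0000e-02  8.9810e+01] turn z rad -0.0034 then shift [ 0.0028 -0.0007  0.1613] norm 0.161
```

Emit:
{"op": "send_rows", "data": {
  "xyz": [
    [0.003,0,0.02],
    [0,0,0.03],
    [0,0,0.03],
    [0,0,0.03],
    [0,0,0.02],
    [0,0,0.015],
    [0,0,0.01],
    [0,0,0.006],
    [0,0,0],
    [0,0,0],
    [0,0,0]
  ],
  "rotation": [
    [0,0,0],
    [0,0,0],
    [0,0,0],
    [0,0,0],
    [0,0,0],
    [0,0,0],
    [0,0,0],
    [0,0,0],
    [0,0,0],
    [0,0,0],
    [0,0,0]
  ],
  "jaw": [0,0,0,0,0,0,0,0,0,0,0]
}}

```text
time_s: 47.55
tool_pos: [0.5951, 0.2478, 0.2458]
tool_rot: [179.9, -0.0, 89.9]
force: [-0.1, -0.6, -0.0]
grip_width: 0.0002
grasp_force: 0.0
```

Emit:
{"op": "send_rows", "data": {
  "xyz": [
    [-0.005,0,0],
    [-0.005,0,0],
    [-0.005,0,0],
    [-0.005,0,0],
    [-0.008,0,0],
    [-0.01,0,0],
    [-0.012,0,0],
    [-0.012,0,0],
    [-0.012,0,0],
    [-0.012,0,0],
    [-0.012,0,0],
    [-0.012,0,0]
  ],
  "rotation": [
    [0,0,0],
    [0,0,0],
    [0,0,0],
    [0,0,0],
    [0,0,0],
    [0,0,0],
    [0,0,0],
    [0,0,0],
    [0,0,0],
    [0,0,0],
    [0,0,0],
    [0,0,0]
  ],
  "jaw": [0,0,0,0,0,0,0,0,0,0,0,0]
}}

```text
time_s: 48.75
tool_pos: [0.595, 0.137, 0.2452]
tool_rot: [179.9, -0.0, 89.9]
force: [3.1, 4.4, -0.2]
grip_width: 0.0007
grasp_force: 2.0
```

Emit:
{"op": "send_rows", "data": {
  "xyz": [
    [-0.012,0,0],
    [-0.012,0,0],
    [-0.012,0,0],
    [-0.012,0,0],
    [-0.012,0,0],
    [-0.012,0,0],
    [-0.012,0,0],
    [-0.012,0,0],
    [-0.012,0,0],
    [-0.012,0,0],
    [-0.012,0,0],
    [-0.012,0,0],
    [-0.012,0,0],
    [-0.012,0,0],
    [-0.01,0,0],
    [-0.008,0,0],
    [-0.006,0,0],
    [-0.005,0,0],
    [-0.005,0,0],
    [-0.005,0,0]
  ],
  "rotation": [
    [0,0,0],
    [0,0,0],
    [0,0,0],
    [0,0,0],
    [0,0,0],
    [0,0,0],
    [0,0,0],
    [0,0,0],
    [0,0,0],
    [0,0,0],
    [0,0,0],
    [0,0,0],
    [0,0,0],
    [0,0,0],
    [0,0,0],
    [0,0,0],
    [0,0,0],
    [0,0,0],
    [0,0,0],
    [0,0,0]
  ],
  "jaw": [0,0,0,0,0,0,0,0,0,0,0,0,0,0,0,0,0,0,0,0]
}}

```text
time_s: 50.75
tool_pos: [0.5941, -0.0694, 0.2447]
tool_rot: [-180.0, -0.0, 89.9]
force: [1.1, 3.2, 1.8]
grip_width: 0.0003
grasp_force: 1.4
```

Emit:
{"op": "send_rows", "data": {
  "xyz": [
    [-0.004,0,0],
    [-0.004,0,0],
    [-0.004,0,0],
    [-0.004,0,0],
    [-0.004,0,0],
    [-0.003,0,0],
    [-0.003,0,0],
    [-0.003,0,0]
  ],
  "rotation": [
    [0,0,0],
    [0,0,0],
    [0,0,0],
    [0,0,0],
    [0,0,0],
    [0,0,0],
    [0,0,0],
    [0,0,0]
  ],
  "jaw": [0,0,0,0,0,0,0,0]
}}

```text
time_s: 51.55
tool_pos: [0.5942, -0.0985, 0.2447]
tool_rot: [180.0, -0.0, 89.9]
force: [1.3, 3.1, 0.9]
grip_width: 0.0006
grasp_force: 1.1
```

Emit:
{"op": "send_rows", "data": {
  "xyz": [
    [-0.002,0,0],
    [-0.002,0,0],
    [-0.002,0,0],
    [-0.002,0,0]
  ],
  "rotation": [
    [0,0,0],
    [0,0,0],
    [0,0,0],
    [0,0,0]
  ],
  "jaw": [0,0,0,0]
}}

```text
time_s: 51.95
tool_pos: [0.5941, -0.1063, 0.2447]
tool_rot: [-180.0, -0.0, 89.9]
force: [1.1, 3.0, 0.3]
grip_width: 0.0008
grasp_force: 1.1
```

Emit:
{"op": "send_rows", "data": {
  "xyz": [
    [-0.002,0,0],
    [-0.002,0,0],
    [-0.002,0,0],
    [-0.002,0,0]
  ],
  "rotation": [
    [0,0,0],
    [0,0,0],
    [0,0,0],
    [0,0,0]
  ],
  "jaw": [0,0,0,0]
}}

```text
time_s: 52.35
tool_pos: [0.5942, -0.1144, 0.2447]
tool_rot: [180.0, -0.0, 89.9]
force: [0.9, 1.1, -0.6]
grip_width: 0.0004
grasp_force: 1.0
```

Emit:
{"op": "send_rows", "data": {
  "xyz": [
    [-0.002,0,0],
    [-0.002,0,0],
    [-0.002,0,0]
  ],
  "rotation": [
    [0,0,0],
    [0,0,0],
    [0,0,0]
  ],
  "jaw": [0,0,0]
}}

```text
time_s: 52.65
tool_pos: [0.5945, -0.117, 0.2446]
tool_rot: [-179.9, -0.4, 90.1]
force: [0.1, 12.0, 4.8]
grip_width: 0.0006
grasp_force: 6.2
```

Emit:
{"op": "send_rows", "data": {
  "xyz": [
    [-0.001,0,0],
    [0,0,0],
    [0,0,0],
    [0,0,0]
  ],
  "rotation": [
    [0,0,0],
    [0,0,0],
    [0,0,0],
    [0,0,0]
  ],
  "jaw": [0,0,0,0]
}}

```text
time_s: 53.05
tool_pos: [0.5946, -0.1172, 0.2446]
tool_rot: [-179.9, -0.5, 90.1]
force: [-0.6, 10.6, 3.7]
grip_width: 0.0004
grasp_force: 5.7
```

```bash
python3 - <<'E'
from fit import *
o=env.get_obs();print(o['tool_pos'].round(4),o['force'].round(1))
for n in('scene','side'):
    c=cam(n);im=c['image'];h=cv2.cvtColor(im,cv2.COLOR_BGR2HSV)
    m=((h[...,0]<8)|(h[...,0]>172))&(h[...,1]>150)&(h[...,2]>90)
    for z in(.11,.12,.13):
        u0=proj(c,[.481,-.219,z])[0].astype(int)
        sub=m[u0[1]-20:u0[1]+20,u0[0]-20:u0[0]+20];v,u=np.nonzero(sub)
        if len(u): C=(u.mean()+u0[0]-20,v.mean()+u0[1]-20);print(n,z,len(u),np.round(C,1),at(c,*C,z).round(4))
E
```

```text
[ 0.5946 -0.1172  0.2446] [-0.6 10.6  3.7]
scene 0.11 108 [177.4 230.2] [ 0.4711 -0.2184  0.11  ]
scene 0.12 108 [177.4 230.2] [ 0.4783 -0.2198  0.12  ]
scene 0.13 108 [177.4 230.2] [ 0.4856 -0.2212  0.13  ]
side 0.11 166 [276.  333.7] [ 0.4819 -0.2139  0.11  ]
side 0.12 166 [276.  333.7] [ 0.4814 -0.2195  0.12  ]
side 0.13 166 [276.  333.7] [ 0.4809 -0.225   0.13  ]
```

```bash
python3 - <<'E'
from h import *
d=cam('side');s=cam('scene')
print('side top plate',[at(d,u,v,.35)[:2].round(3).tolist() for u,v in((332,355),(446,323),(480,408),(365,440))])
print('scene top plate',[at(s,u,v,.35)[:2].round(3).tolist() for u,v in((21,262),(96,229),(140,300),(57,332))])
print('base plate',[at(s,u,v,.02)[:2].round(3).tolist() for u,v in((190,370),(117,412))],[at(d,u,v,.02)[:2].round(3).tolist() for u,v in((310,416),)])
E
python3 plan.py .4805 -.18 .40 90
```

```text
side top plate [[0.528, -0.39], [0.672, -0.382], [0.668, -0.489], [0.537, -0.492]]
scene top plate [[0.574, -0.468], [0.576, -0.355], [0.724, -0.348], [0.709, -0.462]]
base plate [[0.709, -0.323], [0.71, -0.469]] [[0.512, -0.331]]
t 53.25 pose [ 0.5946 -0.1172  0.2446] [-179.9    -0.45   90.11] turn z rad 0.002 then shift [-0.0628 -0.1141 -0.1554] norm 0.203
```

Emit:
{"op": "send_rows", "data": {
  "xyz": [
    [0.01,0,0],
    [0.01,0,0],
    [0.01,0,-0.005],
    [0,0,-0.03],
    [0,0,-0.03],
    [0,0,-0.03],
    [0,0,-0.03],
    [0,0,-0.03],
    [0,0,0],
    [0,0,0]
  ],
  "rotation": [
    [0,0,0],
    [0,0,0],
    [0,0,0],
    [0,0,0],
    [0,0,0],
    [0,0,0],
    [0,0,0],
    [0,0,0],
    [0,0,0],
    [0,0,0]
  ],
  "jaw": [0,0,0,0,0,0,0,0,0,0]
}}

```text
time_s: 54.25
tool_pos: [0.5941, -0.0914, 0.4003]
tool_rot: [179.9, 0.0, 89.9]
force: [-0.6, 0.7, -0.1]
grip_width: 0.0003
grasp_force: 0.0
```

```bash
python3 - <<'E'
from h import *
s=cam('scene');d=cam('side')
a=cv2.resize(s['image'][200:380,130:310],(600,600),interpolation=2);b=cv2.resize(d['image'][300:420,270:310],(200,600),interpolation=2)
cv2.imwrite('pics/s5.png',np.hstack([a,b]))
E
python3 plan.py .4805 -.18 .40 90
```

```text
t 54.35 pose [ 0.5938 -0.091   0.3987] [-179.9    -0.     89.92] turn z rad -0.0015 then shift [-0.089  -0.1133 -0.0013] norm 0.144
```

View pics/s5.png

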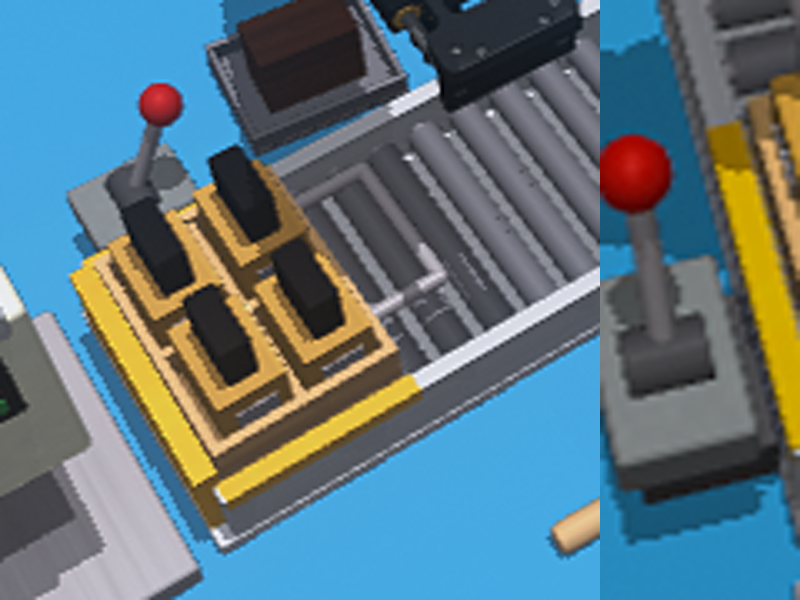

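Emit:
{"op": "send_rows", "data": {
  "xyz": [
    [-0.0223,-0.0283,0],
    [-0.0223,-0.0283,0],
    [-0.0223,-0.0283,0],
    [-0.0223,-0.0283,0],
    [0,0,0],
    [0,0,0.02],
    [0,0,0.03],
    [0,0,0.03],
    [0,0,0.02],
    [0,0,0.012],
    [0,0,0.01],
    [0,0,0],
    [0,0,0],
    [0,0,0]
  ],
  "rotation": [
    [0,0,0],
    [0,0,0],
    [0,0,0],
    [0,0,0],
    [0,0,0],
    [0,0,0],
    [0,0,0],
    [0,0,0],
    [0,0,0],
    [0,0,0],
    [0,0,0],
    [0,0,0],
    [0,0,0],
    [0,0,0]
  ],
  "jaw": [0,0,0,0,0,0,0,0,0,0,0,0,0,0]
}}

```text
time_s: 55.75
tool_pos: [0.4813, -0.1805, 0.2787]
tool_rot: [179.9, -0.0, 89.9]
force: [1.2, 0.5, 0.9]
grip_width: 0.0003
grasp_force: 0.0
```

Emit:
{"op": "send_rows", "data": {
  "xyz": [
    [-0.005,0,0],
    [-0.005,0,0],
    [-0.005,0,0],
    [-0.005,0,0],
    [-0.005,0,0],
    [-0.005,0,0],
    [-0.005,0,0],
    [-0.005,0,0],
    [0,0,0]
  ],
  "rotation": [
    [0,0,0],
    [0,0,0],
    [0,0,0],
    [0,0,0],
    [0,0,0],
    [0,0,0],
    [0,0,0],
    [0,0,0],
    [0,0,0]
  ],
  "jaw": [0,0,0,0,0,0,0,0,0]
}}

```text
time_s: 56.65
tool_pos: [0.4807, -0.2213, 0.2778]
tool_rot: [180.0, 0.1, 89.9]
force: [-0.6, -0.2, -0.7]
grip_width: 0.0005
grasp_force: 0.0
```

```bash
cat > ball.py <<'E'
from h import *
from scipy.optimize import least_squares
uv=[]
for n in('scene','side'):
    c=cam(n);h=cv2.cvtColor(c['image'],cv2.COLOR_BGR2HSV)
    m=(((h[...,0]<8)|(h[...,0]>172))&(h[...,1]>150)&(h[...,2]>90)).astype(np.uint8)
    u0=proj(c,[.481,-.255,.12])[0]
    k,l,st,ce=cv2.connectedComponentsWithStats(m)
    C=[(np.linalg.norm(ce[i]-u0),st[i,4],ce[i]) for i in range(1,k) if st[i,4]>25];b=min(C,key=lambda t:t[0]);print(n,b);uv.append((c,b[2]))
r=least_squares(lambda P:np.hstack([(proj(c,P)[0]-q) for c,q in uv]),[.48,-.25,.12]);print(r.x.round(4),r.fun.round(1))
E
python3 ball.py
```

```text
scene (np.float64(91.50059302188734), np.int32(26), array([117.23076923, 319.19230769]))
side (np.float64(8.323183011100955), np.int32(153), array([278.83660131, 344.41176471]))
[ 0.5165 -0.3081  0.1054] [ 28.1 -50.4  30.1  37.2]
```

Emit:
{"op": "send_rows", "data": {
  "xyz": [
    [-0.005,0,0],
    [-0.005,0,0],
    [-0.005,0,0],
    [-0.005,0,0],
    [-0.005,0,0],
    [-0.005,0,0],
    [-0.004,0,0],
    [-0.004,0,0]
  ],
  "rotation": [
    [0,0,0],
    [0,0,0],
    [0,0,0],
    [0,0,0],
    [0,0,0],
    [0,0,0],
    [0,0,0],
    [0,0,0]
  ],
  "jaw": [0,0,0,0,0,0,0,0]
}}

```text
time_s: 57.55
tool_pos: [0.4807, -0.2585, 0.2775]
tool_rot: [-180.0, -0.0, 89.9]
force: [0.2, 1.1, -0.4]
grip_width: 0.0006
grasp_force: 0.6
```

Emit:
{"op": "send_rows", "data": {
  "xyz": [
    [-0.003,0,0],
    [-0.003,0,0],
    [-0.003,0,0]
  ],
  "rotation": [
    [0,0,0],
    [0,0,0],
    [0,0,0]
  ],
  "jaw": [0,0,0]
}}

```text
time_s: 57.85
tool_pos: [0.4808, -0.2667, 0.2775]
tool_rot: [-180.0, -0.1, 89.9]
force: [-0.2, 6.8, 1.2]
grip_width: 0.0004
grasp_force: 3.4
```

Emit:
{"op": "send_rows", "data": {
  "xyz": [
    [-0.003,0,0],
    [-0.003,0,0],
    [-0.003,0,0],
    [0,0,0]
  ],
  "rotation": [
    [0,0,0],
    [0,0,0],
    [0,0,0],
    [0,0,0]
  ],
  "jaw": [0,0,0,0]
}}

```text
time_s: 58.25
tool_pos: [0.4817, -0.27, 0.2768]
tool_rot: [-179.8, -1.0, 90.2]
force: [-3.2, 20.5, 10.3]
grip_width: 0.0002
grasp_force: 11.5
```

```bash
python3 ball.py|grep side; python3 - <<'E'
from h import *
d=cam('side')
for z in(.1,.11,.12,.13): print(proj(d,[.4805,-.258+np.sin(.5)*-.08,z]).round(1),z)
E
```

```text
side (np.float64(21.97196856818872), np.int32(167), array([285.55688623, 373.91017964]))
[[285.5 381.4]] 0.1
[[285.2 378.7]] 0.11
[[284.9 376. ]] 0.12
[[284.5 373.2]] 0.13
```

Emit:
{"op": "send_rows", "data": {
  "xyz": [
    [0.01,0,0],
    [0.01,0,0],
    [0.015,0,0],
    [0.015,0,0],
    [0,0,-0.03],
    [0,0,-0.03],
    [0,0,-0.03],
    [0,0,-0.03],
    [0.04,0,0],
    [0.04,0,0],
    [0.04,0,0],
    [0.04,0,0],
    [0,0,0],
    [0,0,0],
    [0,0,0]
  ],
  "rotation": [
    [0,0,0],
    [0,0,0],
    [0,0,0],
    [0,0,0],
    [0,0,0],
    [0,0,0],
    [0,0,0],
    [0,0,0],
    [0,0,0],
    [0,0,0],
    [0,0,0],
    [0,0,0],
    [0,0,0],
    [0,0,0],
    [0,0,0]
  ],
  "jaw": [0,0,0,0,0,0,0,0,0,0,0,0,0,0,0]
}}

```text
time_s: 59.9
tool_pos: [0.481, -0.068, 0.3978]
tool_rot: [180.0, 0.0, 89.8]
force: [-0.4, 1.4, -0.3]
grip_width: 0.0
grasp_force: 0.0
```

```bash
python3 ball.py; python3 - <<'E'
from h import *
# unchanged? compare the bay with the pre-lever crop (no viewing)
s=cam('scene')['image'];a=cv2.resize(s[200:380,130:310],(600,600),interpolation=2).astype(int);b=cv2.imread('pics/s5.png')[:,:600].astype(int)
d=np.abs(a-b).sum(2)>90
for n,(x0,y0,x1,y1) in dict(dies=(200,240,400,460),block=(240,10,360,100)).items(): print(n,d[y0:y1,x0:x1].mean())
E
```

```text
scene (np.float64(19.256181732872633), np.int32(112), array([144.44642857, 248.        ]))
side (np.float64(21.46365240303338), np.int32(190), array([285.61578947, 373.36842105]))
[ 0.4824 -0.2918  0.1197] [-0.1  0.3 -0.1 -0.2]
dies 0.053409090909090906
block 0.0016666666666666668
```

```bash
python3 - <<'E'
from h import *
s=cam('scene')['image'];a=cv2.resize(s[200:380,130:310],(600,600),interpolation=2);b=cv2.imread('pics/s5.png')[:,:600]
g=lambda i:cv2.cvtColor(i[220:470,170:420],6).astype(np.float32)
sh,r=cv2.phaseCorrelate(g(b),g(a));print(np.array(sh)/3.33,r)
if np.hypot(*sh)/3.33<.7: print(env.sign_off())
E
```

```text
[-0.00404728 -0.0013882 ] 0.8757986690673828
the job is handed in; nothing more can be done
None
```

I put the block in the tray and a die upright in each of the four pockets, pushed the carrier home against the stop, threw the clamp lever fully over, and handed the job in at about 60 s; no verdict came back. My final checks were camera and contact-force readings, and no bystander was touched as far as I could see.

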